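# Touch off the casting, then load the bars

## Task

Locate the casting before it is loaded: with the touch probe, touch its bright side pads gently, plunger square on and held for half a second each, in this order: the left and then the right pad on the long side facing the robot, then the pad on its left end. Once it is located, find which of the two shut cases holds the steel bars and lay every bar of it flat on top of the casting, one to a bay, lengthwise along the bay and in its middle. Finish with the probe lying back on the middle of its rubber mat and both case lids fully shut, and do not disturb the other things on the bench.

Things in the scene. Friction and masses are not known exactly. Their poses are not given: they have to be found in the camera images.
- probe_mid (a point): The touch probe: a square aluminium bar-shaped body 84 mm long, 32 x 32 mm across, 0.16 to 0.26 kg, lying on the rubber mat, with a thin sprung steel plunger sticking 32 mm out of one end along its centre line. This point is the centre of the square body (16 mm above what it lies on); x points along the body towards the plunger. The end of the plunger lies 74 mm from this point along +x. All four long sides are alike.
- plunger: The ball end (14 mm across) of the probe's plunger: origin at its very end, x outwards along the probe. It slides back into the body up to 12 mm against a soft spring: 0.5 N to start it, about 3.5 N when fully in, and rigid after that. More than 10 N against a pad is too much.
- mat_top (a point): Black rubber mat, 170 x 90 mm, 6 mm thick, fixed to the bench; this point is the middle of its top, x along its length, z up.
- pad_a: Left touch pad (seen from the robot) on the long near side of the casting: a bright machined pad 36 mm wide and 30 mm high, standing 10 mm proud of the side. Origin at the centre of its outer face, 35 mm above the bench; x points straight into the pad, square to its face. The casting is fixed to the bench on a dark 6 mm plate, 130 x 230 mm, that reaches about level with the pad faces.
- pad_b: Right touch pad on the same long near side of the casting, 120 mm from the left one; same shape and axes as pad_a.
- pad_c: Touch pad on the left short end of the casting; same shape; origin at the centre of its outer face, x points straight into it.
- bay0 (a point): Left of the three bays on top of the casting (grey block 100 mm deep, 190 mm wide, deck 50 mm above the bench). Each bay is 100 mm long and 55 mm wide, open at both ends, between ribs 5 mm thick and 8 mm high. This point is the middle of the bay's floor, x along the bay's length (away from the robot), z up.
- bay1 (a point): Middle of the three bays on top of the casting (grey block 100 mm deep, 190 mm wide, deck 50 mm above the bench). Each bay is 100 mm long and 55 mm wide, open at both ends, between ribs 5 mm thick and 8 mm high. This point is the middle of the bay's floor, x along the bay's length (away from the robot), z up.
- bay2 (a point): Right of the three bays on top of the casting (grey block 100 mm deep, 190 mm wide, deck 50 mm above the bench). Each bay is 100 mm long and 55 mm wide, open at both ends, between ribs 5 mm thick and 8 mm high. This point is the middle of the bay's floor, x along the bay's length (away from the robot), z up.
- bar0_mid (a point): A plain steel bar 80 x 24 x 24 mm, 0.1 to 0.21 kg; one to three of them (None if absent) lie side by side in one of the two cases, along its depth, each within a few mm of 48 mm from the next or at the middle. This point is the bar's centre; x along its length. All long sides are alike.
- bar1_mid (a point): A plain steel bar 80 x 24 x 24 mm, 0.1 to 0.21 kg; one to three of them (None if absent) lie side by side in one of the two cases, along its depth, each within a few mm of 48 mm from the next or at the middle. This point is the bar's centre; x along its length. All long sides are alike.
- bar2_mid (a point): A plain steel bar 80 x 24 x 24 mm, 0.1 to 0.21 kg; one to three of them (None if absent) lie side by side in one of the two cases, along its depth, each within a few mm of 48 mm from the next or at the middle. This point is the bar's centre; x along its length. All long sides are alike.
- lid_a_handle (a point): Middle of the bar handle on the lid of case a: a round steel bar 11 mm thick along the case's width, 35 mm above the lid, 30 mm from the lid's front edge, about 100 mm long; when the lid is shut it is about 93 mm above the bench. Axes are the lid's: y along the handle, z out of the lid's outer face, -x from hinge to front edge.
- lid_a_hinge (a point): Hinge of the lid of case a, at the middle of the case's far rim, 50 mm above the bench. Axes turn with the lid; y is the hinge line. The lid is a slab 8 mm thick, 130 mm from hinge to front edge, 190 mm wide; its underside lies in this point's x-y plane.
- lid_b_handle (a point): Middle of the bar handle on the lid of case b: a round steel bar 11 mm thick along the case's width, 35 mm above the lid, 30 mm from the lid's front edge, about 100 mm long; when the lid is shut it is about 93 mm above the bench. Axes are the lid's: y along the handle, z out of the lid's outer face, -x from hinge to front edge.
- lid_b_hinge (a point): Hinge of the lid of case b, at the middle of the case's far rim, 50 mm above the bench. Axes turn with the lid; y is the hinge line. The lid is a slab 8 mm thick, 130 mm from hinge to front edge, 190 mm wide; its underside lies in this point's x-y plane.
- lid_a (a joint): Lid angle of case a in rad: 0 shut, grows as the front edge is lifted, 1.57 upright, stop at 1.9. The hinge is stiff (about 1.5 N at the front edge) and stays where it is left. The cases are alike: grey, shut, 130 mm deep, 190 mm wide, 50 mm high, walls and floor 5 mm, fixed to the bench, one at the left and one at the right of the bench; one holds the bars, the other round discs.
- lid_b (a joint): Lid angle of case b in rad: 0 shut, grows as the front edge is lifted, 1.57 upright, stop at 1.9. The hinge is stiff (about 1.5 N at the front edge) and stays where it is left. The cases are alike: grey, shut, 130 mm deep, 190 mm wide, 50 mm high, walls and floor 5 mm, fixed to the bench, one at the left and one at the right of the bench; one holds the bars, the other round discs.
- collar: Bystander: steel ring 52 mm across, 20 mm high, lying on the bench. Origin at the centre of its underside.
- jar: Bystander: glass jar with metal cap, 66 mm across, 70 mm tall, right of the casting. Origin at the centre of its underside.
- cup: Bystander: dark steel cup, 70 mm across, 70 mm tall, left of the casting, behind the left case. Origin at the centre of its underside.
Mind the look-alikes: they are no part of the job. Leave any blue look-alike of the part that bears probe_mid alone. What is shaped like the part that bears lid_b_handle but yellow is not meant.

How it is judged:
On the way, in this order (a step that is already met when the one before it is completed fails the run):
1. the probe's plunger touches the left pad of the long side, square on (within 0.2 rad), for 0.3 s (contact force between plunger and pad_a above 0.6 N and angle between the x axis of probe_mid and the x axis of pad_a, either way round below 0.2 rad), for 0.3 s.
2. then the right pad of the long side, likewise (contact force between plunger and pad_b above 0.6 N and angle between the x axis of probe_mid and the x axis of pad_b, either way round below 0.2 rad), for 0.3 s.
3. then the pad on the left end, likewise, with the bars still in their case (contact force between plunger and pad_c above 0.6 N and angle between the x axis of probe_mid and the x axis of pad_c, either way round below 0.2 rad and distance of each of bar0_mid, bar1_mid, bar2_mid from where it was at the start of the episode below 0.05 m), for 0.3 s.
At the end, for the whole second after the job is handed in: Every bar lies on the floor of a bay of its own, its centre within 15 mm along and 11 mm across of the bay's middle, within 0.2 rad of the bay's length; the probe lies on the mat, the centre of its body within 35 mm along and 25 mm across of the mat's middle; both lids shut (under 0.06 rad) (((x of bar0_mid in the frame of bay0 between -0.015 and 0.015 m and y of bar0_mid in the frame of bay0 between -0.011 and 0.011 m and z of bar0_mid in the frame of bay0 between 0.004 and 0.019 m and angle between the x axis of bar0_mid and the x axis of bay0, either way round below 0.2 rad) or (x of bar0_mid in the frame of bay1 between -0.015 and 0.015 m and y of bar0_mid in the frame of bay1 between -0.011 and 0.011 m and z of bar0_mid in the frame of bay1 between 0.004 and 0.019 m and angle between the x axis of bar0_mid and the x axis of bay1, either way round below 0.2 rad) or (x of bar0_mid in the frame of bay2 between -0.015 and 0.015 m and y of bar0_mid in the frame of bay2 between -0.011 and 0.011 m and z of bar0_mid in the frame of bay2 between 0.004 and 0.019 m and angle between the x axis of bar0_mid and the x axis of bay2, either way round below 0.2 rad)) and ((x of bar1_mid in the frame of bay0 between -0.015 and 0.015 m and y of bar1_mid in the frame of bay0 between -0.011 and 0.011 m and z of bar1_mid in the frame of bay0 between 0.004 and 0.019 m and angle between the x axis of bar1_mid and the x axis of bay0, either way round below 0.2 rad) or (x of bar1_mid in the frame of bay1 between -0.015 and 0.015 m and y of bar1_mid in the frame of bay1 between -0.011 and 0.011 m and z of bar1_mid in the frame of bay1 between 0.004 and 0.019 m and angle between the x axis of bar1_mid and the x axis of bay1, either way round below 0.2 rad) or (x of bar1_mid in the frame of bay2 between -0.015 and 0.015 m and y of bar1_mid in the frame of bay2 between -0.011 and 0.011 m and z of bar1_mid in the frame of bay2 between 0.004 and 0.019 m and angle between the x axis of bar1_mid and the x axis of bay2, either way round below 0.2 rad)) and ((x of bar2_mid in the frame of bay0 between -0.015 and 0.015 m and y of bar2_mid in the frame of bay0 between -0.011 and 0.011 m and z of bar2_mid in the frame of bay0 between 0.004 and 0.019 m and angle between the x axis of bar2_mid and the x axis of bay0, either way round below 0.2 rad) or (x of bar2_mid in the frame of bay1 between -0.015 and 0.015 m and y of bar2_mid in the frame of bay1 between -0.011 and 0.011 m and z of bar2_mid in the frame of bay1 between 0.004 and 0.019 m and angle between the x axis of bar2_mid and the x axis of bay1, either way round below 0.2 rad) or (x of bar2_mid in the frame of bay2 between -0.015 and 0.015 m and y of bar2_mid in the frame of bay2 between -0.011 and 0.011 m and z of bar2_mid in the frame of bay2 between 0.004 and 0.019 m and angle between the x axis of bar2_mid and the x axis of bay2, either way round below 0.2 rad)) and x of probe_mid in the frame of mat_top between -0.035 and 0.035 m and y of probe_mid in the frame of mat_top between -0.025 and 0.025 m and z of probe_mid in the frame of mat_top between 0.01 and 0.022 m and value of joint each of lid_a, lid_b below 0.06 rad); the robot touches nothing.
It fails at once if the plunger is pressed against a pad with more than 10 N (contact force between plunger and pad_a above 10 N or contact force between plunger and pad_b above 10 N or contact force between plunger and pad_c above 10 N).
It fails at once if a bystander is moved by more than 5 cm (distance of any of collar, jar, cup from where it was at the start of the episode above 0.05 m).
Of bar0, bar1, bar2 only 1 to 3 are there at a start; the rules pass over those that are not, and their reading is None.
At some moment in a run one of probe may be knocked a few centimetres aside while the robot is not near it.
Once in a run the grip may slacken for a moment while it holds something.
It also fails if it takes over 210 s, if anything falls off the work surface, if the arm or the gripper's body presses on something with over 40 N, if the wrist force passes 120 N, or if a joint passes its speed limit or range.

## Robot

A 7-joint arm with a two-finger parallel gripper is mounted at the origin on the work surface. World frame = base frame: x ahead of the robot, y to its left, z up, the work surface at z = 0. Lengths are in m, angles in rad, forces in N, time in s.
With the tool pointing down it reaches from about 0.425 to 0.925 m from the base axis. Payload 6.8 kg.
Tool frame: the origin (TCP) lies at the very end of the fingers, on their centre line; the grasp point (between the pads) lies 19 mm behind it; y points along the fingers, x is the direction in which the jaws open and shut, and the axes are right-handed (so a half turn about y gives the same grasp; the last joint's range is limited). The gripper opens to 88 mm and grips with 3 to 60 N. Pads are 20 mm wide; open, the fingers measure 115 mm over their backs; the gripper's body (75 mm by 178 mm) begins 61 mm behind the grasp point.
Start: joints at [-1.383, 0.477, 0.022, 1.555, -0.011, 1.109, -0.083], TCP at [0.197, 0.646, 0.223] pointing down, gripper open.
Joint ranges: [-2.96, 2.96], [-0.34, 2.1], [-1.41, 1.46], [0.24, 2.44], [-1.37, 4.51], [0.17, 1.92], [-2.96, 2.96]. Speed limits (rad/s): [2.39, 2.39, 3.14, 3.14, 3.14, 3.14, 3.14].

## Interface

Orientations are given as a unit quaternion [w, x, y, z].
In Python, from cell import observe, grab_frame, camera_params, hand_in, boxes_of gives the robot as it stands.
- The arm moves only by the tool apply_moves, never from a script. Its argument "moves" is a list that holds one entry, the list of rows, each a list of 7 numbers: the turn, a rotation vector about the tool's x, y, z in degrees, then the shift along the tool's x, y, z in cm, then the finger opening in cm, from 0 to 8.78. In form: [[[rx, ry, rz, tx, ty, tz, fingers], ...]]. A call has 1 to 10 rows; each row shifts and turns the commanded pose from where the row before left it, along the tool's axes as they then stand; what a row does not reach is not made up. A row lasts 1/8 s, in which the tool goes at most 62.5 mm and 10.7 degrees, less where a joint would pass 70% of its speed; a pose out of reach is approached as far as the arm can. A call is refused whole if a number of a shift passes 6.25 or a number of a turn 10.7, either way. A call with a gripper value outside its range is refused whole. The fingers move at their own pace and stop on an object; "newtons" is the grip in N (left out, the last holds). Time passes only in rows, so rows that do not move let the fingers close. It gives the time, the measured TCP pose, the force and the opening at its end, in the units of the state.
- observe(): the state, without advancing time (a new reading comes with each control period).
- grab_frame(name): name is "side" or "top" or "wrist"; returns (picture, depth): 480x640x3 uint8, blue, green, red; 480x640 float32, m along the optical axis (not along the pixel's ray), 0 where there is no reading.
- camera_params(name): a dict with "K" (3x3 intrinsics, pixels), "k1" (the pictures are not rectified: a ray, as slopes to the right and down, at radius r is drawn at 1 + k1 r^2 times it, then the intrinsics apply), "cam_to_world" (4x4, takes a point from camera to world coordinates); the wrist camera has in their place "mount" (4x4, takes a point from camera to tool coordinates, whose origin is the TCP and whose axes are the tool frame's). Camera axes: x right, y down, z forward; pixel columns grow to the right and rows downward; lengths in m; the calibration is good to about 2 mm. A picture is of the moment at which its call begins: read the wrist's pose just before it. camera_params takes no time and is no camera call.
- hand_in(): hands the job in, once; it reports no verdict.
Trained networks look in the newest picture that a camera, given by its name, has taken for a name from the list of things; names that differ only in an ending like _2 or _b are one class to them, and where a whole thing is asked for, a point or a joint stands for the part that bears it (a point fixed in the world has none). Each returns a list of dicts, best first, with "conf" (0 to 1); they miss things now and then, are a little off and sometimes report something else, mostly with a low value. They report only what shows in the picture. A call takes as long as a camera call. They do not tell look-alikes from the thing itself.
- boxes_of(label, camera): "pixel" ([column, row] in pixels, amid what is visible of it).
The state is a dict: "time": time; "qpos": joint angles; "joint_velocities": joint speeds; "tau": joint torques, N m; "eef_pos": TCP position; "tool_rot": TCP orientation; "wrist_force": force on the tool from outside, world axes, zero at the start; "moment": the same for the moment, N m; "finger_gap": opening from 0.0 (shut) to 1.0 (fully open).
Only numpy, scipy, OpenCV 4.12 (cv2) and the standard library are available. Lean on these libraries where they do the work, as an engineer would, in place of code of your own. Each camera call takes 0.05 s, during which the arm holds its last target.

## Working session

There is one attempt and no reset: what is moved stays moved. The work goes in short steps, Python scripts to look and compute and a tool call to move; the robot and the scene stay as the last step left them, time stands still between calls to the robot, and variables do not carry over. Pictures are saved under pics/ and viewed, and the job is handed in when it is done.

Besides the shell and the picture viewer there is one more tool, called after "Call:" as name([rows], argument=value, ...), one row to a line, values as JSON. apply_moves: Moves the arm, as the interface text tells. Its arguments: {"type":"object","properties":{"moves":{"type":"array","items":{"type":"array","items":{"type":"array","items":{"type":"number"}}}},"newtons":{"type":"number"}},"required":["moves"]}

```bash
ls; mkdir -p pics; python3 - <<'E'
from cell import *
import cv2,numpy as np
s=observe()
for k,v in s.items(): print(k,v)
for c in ["side","top","wrist"]:
    p,d=grab_frame(c); cv2.imwrite(f"pics/{c}0.png",p); np.save(f"pics/{c}0.npy",d)
    q=camera_params(c); print(c,{k:np.round(np.array(v),4).tolist() for k,v in q.items()})
E
```

```text
pics
time 0.0
qpos [-1.3831029   0.47774225  0.02232374  1.55644622 -0.0114955   1.1092924
 -0.08307701]
joint_velocities [-0.0011731  -0.00012404 -0.00054949 -0.00072339  0.00061571  0.00148544
 -0.00010765]
tau [ 5.44252689e-04 -5.82859504e+01  1.53506979e+00 -2.72619921e+01
 -5.42783726e-02  1.66727667e-02  1.35180903e-04]
eef_pos [0.19659323 0.64510971 0.22172241]
tool_rot [-0.56780248  0.5686128   0.42040725 -0.42135207]
wrist_force [-0.1788188  -0.13680454  0.52391283]
moment [ 0.01269131  0.07197558 -0.02737418]
finger_gap 0.9973448765782523
side {'K': [[438.3696, 0.0, 317.5699], [0.0, 438.3696, 244.938], [0.0, 0.0, 1.0]], 'k1': -0.0143, 'cam_to_world': [[-0.9923, -0.0688, 0.1031, 0.408], [-0.1222, 0.6816, -0.7214, 0.7869], [-0.0207, -0.7285, -0.6848, 0.7464], [0.0, 0.0, 0.0, 1.0]]}
top {'K': [[467.9644, 0.0, 317.5098], [0.0, 467.9644, 236.5197], [0.0, 0.0, 1.0]], 'k1': 0.0418, 'cam_to_world': [[-0.0068, -0.9971, 0.0755, 0.4359], [-0.9998, 0.008, 0.016, 0.0775], [-0.0165, -0.0754, -0.997, 1.0674], [0.0, 0.0, 0.0, 1.0]]}
wrist {'K': [[363.7668, 0.0, 319.0921], [0.0, 363.7668, 237.9996], [0.0, 0.0, 1.0]], 'k1': -0.0752, 'mount': [[1.0, 0.0006, 0.0004, -0.0001], [-0.0002, -0.2808, 0.9598, -0.1615], [0.0007, -0.9598, -0.2808, 0.0758], [0.0, 0.0, 0.0, 1.0]]}
```

View pics/top0.png

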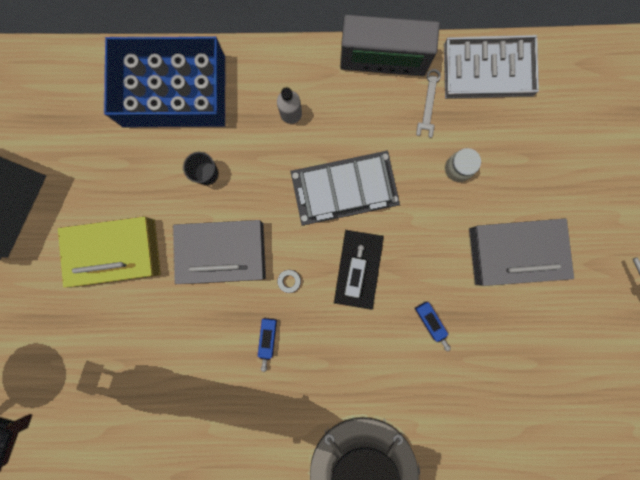

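View pics/side0.png

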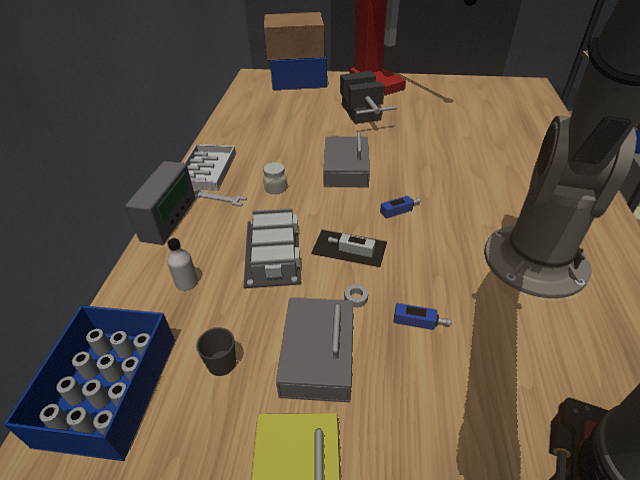

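View pics/wrist0.png

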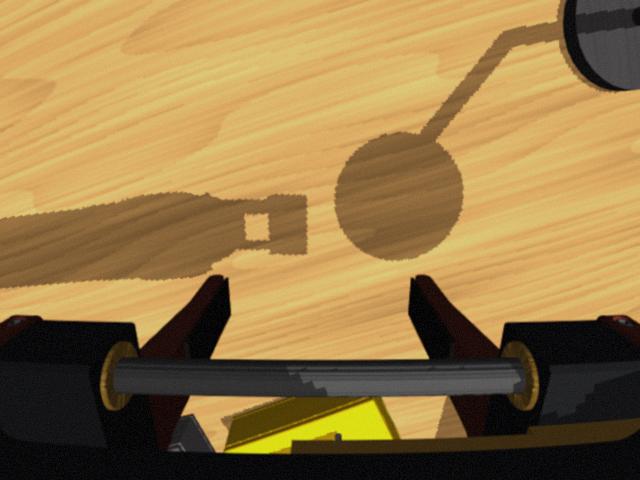

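The top view shows the probe on its mat at about (357,272) and the casting at (345,187). The grey cases are at (218,252) and (523,252), the collar at (290,281), the cup at (200,168) and the jar at (464,165). The blue probes and the yellow case are look-alikes. Next I'll measure these.

```bash
cat > h.py <<'E'
from cell import *
import cv2,numpy as np
from scipy.spatial.transform import Rotation as R
def rot(s): q=np.array(s["tool_rot"]); return R.from_quat(q[[1,2,3,0]]).as_matrix()
def cloud(cam,d,s=None):
    q=camera_params(cam);K=np.array(q["K"]);k1=q["k1"]
    u,v=np.meshgrid(np.arange(640.),np.arange(480.))
    xd=(u-K[0,2])/K[0,0];yd=(v-K[1,2])/K[1,1]
    x,y=xd.copy(),yd.copy()
    for _ in range(15):
        f=1+k1*(x*x+y*y);x=xd/f;y=yd/f
    P=np.stack([x*d,y*d,d],-1)
    if cam=="wrist":
        M=np.array(q["mount"]);P=P@M[:3,:3].T+M[:3,3]
        P=P@rot(s).T+np.array(s["eef_pos"])
    else:
        M=np.array(q["cam_to_world"]);P=P@M[:3,:3].T+M[:3,3]
    P[d<=0]=np.nan
    return P
def proj(cam,X,s=None):
    q=camera_params(cam);K=np.array(q["K"]);X=np.atleast_2d(X)
    if cam=="wrist":
        X=(X-np.array(s["eef_pos"]))@rot(s);M=np.array(q["mount"])
    else: M=np.array(q["cam_to_world"])
    Y=(X-M[:3,3])@M[:3,:3];x=Y[:,0]/Y[:,2];y=Y[:,1]/Y[:,2];f=1+q["k1"]*(x*x+y*y)
    return np.stack([x*f*K[0,0]+K[0,2],y*f*K[1,1]+K[1,2]],-1)
def snap(cam,name):
    s=observe();p,d=grab_frame(cam);cv2.imwrite(f"pics/{name}.png",p);np.save(f"pics/{name}.npy",d);return s,p,d,cloud(cam,d,s)
def rect(P,mask):
    pts=P[mask][:,:2].astype(np.float32);(c,sz,a)=cv2.minAreaRect(pts*1000);return np.round(c,1),np.round(sz,1),round(a,2),len(pts)
E
python3 - <<'E'
from h import *
s=observe();print(rot(s).round(3))
P=cloud("top",np.load("pics/top0.npy"));I=cv2.imread("pics/top0.png");hsv=cv2.cvtColor(I,cv2.COLOR_BGR2HSV)
def box(u0,u1,v0,v1):
    m=np.zeros((480,640),bool);m[v0:v1,u0:u1]=1;return m
z=P[...,2]
print("bench z",np.nanmedian(z[400:440,480:560]),np.nanmedian(z[130:150,500:560]),np.nanmedian(z[300:320,100:200]))
for n,b in dict(A=(165,270,212,292),B=(465,580,210,295)).items():
    m=box(*b)
    print(n,"lid",rect(P,m&(z>.05)&(z<.066)),"handle",rect(P,m&(z>.085)), np.nanmax(z[m]))
m=box(285,405,145,232)
print("casting>45",rect(P,m&(z>.045)),"ribs",rect(P,m&(z>.054)),"plate",rect(P,m&(z>.003)&(z<.012)), np.nanmedian(z[m&(z>.04)]))
m=box(325,390,222,315)
print("mat dark",rect(P,m&(hsv[...,2]<60)),"probe>20",rect(P,m&(z>.02)),np.nanmedian(z[m&(z>.03)]))
for n,b in dict(collar=(270,305,265,300),cup=(180,225,145,190),jar=(440,485,145,185)).items():
    m=box(*b);print(n,rect(P,m&(z>.012)),np.nanmax(z[m]))
for l in ["probe_mid","plunger","pad_a","pad_c","bay0","lid_a_handle","mat_top"]:
    print(l,[(np.round(r["pixel"]).tolist(),round(r["conf"],2)) for r in boxes_of(l,"top")])
print(observe()["time"])
E
```

```text
[[ 0.291 -0.    -0.957]
 [ 0.957 -0.001  0.291]
 [-0.001 -1.    -0.   ]]
bench z -0.0009629131069852637 -0.0007577088222980866 -0.0011038463749797334
A lid (array([481.8, 311.5]), array([129.6, 191.8]), 2.66, 5008) handle (array([447. , 308.4]), array([ 10.9, 103.9]), 2.46, 262) 0.10152001080389927
B lid (array([ 476.1, -346.5]), array([130.8, 191. ]), 4.25, 5275) handle (array([ 442.3, -349.1]), array([ 10.8, 106.6]), 4.56, 281) 0.10512728462447685
casting>45 (array([617.9,  35.1]), array([110. , 199.9]), 11.27, 4049) ribs (array([620.4,  30.5]), array([107.1, 185. ]), 11.4, 444) plate (array([628.1,  30.4]), array([269.4, 200. ]), 89.07, 1338) 0.04975976686844774
mat dark (array([442. ,   1.9]), array([ 84.7, 165.1]), 79.88, 2170) probe>20 (array([439.4,   9.3]), array([ 32.2, 114.7]), 78.19, 641) 0.0370250471732132
collar (array([416.3, 158.9]), array([49.3, 48.9]), 89.85, 297) 0.024362745310688494
cup (array([664.6, 350.8]), array([67.6, 70. ]), 1.41, 657) 0.07478938501356225
jar (array([ 668.8, -225.8]), array([60. , 61.8]), 87.68, 873) 0.07661603890335067
probe_mid [([356.0, 275.0], 0.92), ([263.0, 342.0], 0.7)]
plunger [([524.0, 252.0], 0.5)]
pad_a [([299.0, 196.0], 0.65), ([324.0, 215.0], 0.49), ([342.0, 188.0], 0.37)]
pad_c [([299.0, 196.0], 0.65), ([324.0, 215.0], 0.49), ([342.0, 188.0], 0.37)]
bay0 [([342.0, 187.0], 0.87)]
lid_a_handle [([527.0, 252.0], 0.6)]
mat_top [([363.0, 264.0], 0.7), ([348.0, 187.0], 0.33)]
0.5
```

```bash
python3 - <<'E'
import cv2
I=cv2.imread("pics/top0.png")[140:320,270:410];cv2.imwrite("pics/crop0.png",cv2.resize(I,None,fx=3.3,fy=3.3,interpolation=cv2.INTER_CUBIC))
E
```

```text
(no output)
```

View pics/crop0.png

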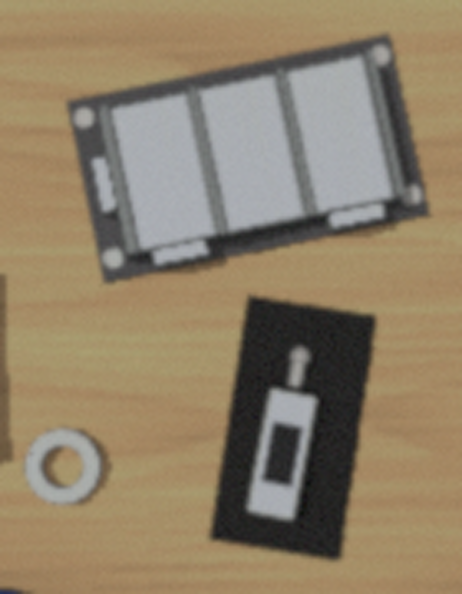

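```bash
cat >> h.py <<'E'
def plan(x=None,y=None,z=None,yaw=None,step=5.0):
    """prints turn about tool y (deg), then shift (cm) in tool axes after the turn; tool assumed ~down"""
    s=observe();M=rot(s);p=np.array(s["eef_pos"]);cy=np.degrees(np.arctan2(M[1,0],M[0,0]))
    t=np.array([p[i] if v is None else v for i,v in enumerate((x,y,z))])
    dy=0 if yaw is None else (yaw-cy+180)%360-180
    # remaining tilt
    print("t",round(s["time"],2),"pos",p.round(4),"yaw",round(cy,2),"down",M[:,1].round(3),"gap",round(s["finger_gap"]*8.78,2),"F",np.round(s["wrist_force"],1))
    yw=np.radians(cy+dy);X=np.array([np.cos(yw),np.sin(yw),0]);Y=np.array([0,0,-1.]);Z=np.cross(X,Y)
    d=(t-p)*100;sh=[d@X,d@Y,d@Z]
    # rotation vector in tool axes to the exact target attitude
    T=np.stack([X,Y,Z],1);rv=np.degrees(R.from_matrix(M.T@T).as_rotvec())
    nr=int(np.ceil(np.abs(rv).max()/10.5));ns=max(1,int(np.ceil(np.abs(sh).max()/step)))
    print(" turn",rv.round(2),"rows",nr," shift",np.round(sh,2),"rows",ns,"each",np.round(np.array(sh)/ns,2))
E
python3 - <<'E'
from h import *
plan(0.45,0.35,0.22,78.2)
E
```

```text
t 0.5 pos [0.1967 0.6457 0.2226] yaw 73.05 down [-0. -0. -1.] gap 8.79 F [-0.6 -0.  -1. ]
 turn [ 0.   -5.15 -0.  ] rows 1  shift [-23.76   0.26 -30.84] rows 7 each [-3.39  0.04 -4.41]
```

Call:
apply_moves([
  [[0, -5.15, 0, 0, 0, 0, 8.7], [0, 0, 0, -3.4, 0, -4.4, 8.7], [0, 0, 0, -3.4, 0, -4.4, 8.7], [0, 0, 0, -3.4, 0, -4.4, 8.7], [0, 0, 0, -3.4, 0, -4.4, 8.7], [0, 0, 0, -3.4, 0, -4.4, 8.7], [0, 0, 0, -3.4, 0, -4.4, 8.7], [0, 0, 0, -3.4, 0, -4.4, 8.7], [0, 0, 0, 0, 0, 0, 8.7]],
])

```text
time: 1.62
eef_pos: [0.4532, 0.345, 0.223]
tool_rot: [-0.55, 0.551, 0.444, -0.443]
wrist_force: [-0.7, 0.0, 1.1]
finger_gap: 0.99
```

```bash
python3 - <<'E'
from h import *
plan(0.445,0.01,0.20,78.2)
E
```

```text
t 1.62 pos [0.4532 0.345  0.223 ] yaw 77.7 down [ 0.002 -0.001 -1.   ] gap 8.69 F [-0.7  0.   1.1]
 turn [ 0.11 -0.5  -0.05] rows 1  shift [-32.96   2.3   -6.05] rows 7 each [-4.71  0.33 -0.86]
```

Call:
apply_moves([
  [[0, -0.5, 0, -4.7, 0.3, -0.9, 8.7], [0, 0, 0, -4.7, 0.3, -0.9, 8.7], [0, 0, 0, -4.7, 0.3, -0.9, 8.7], [0, 0, 0, -4.7, 0.3, -0.9, 8.7], [0, 0, 0, -4.7, 0.3, -0.9, 8.7], [0, 0, 0, -4.7, 0.3, -0.9, 8.7], [0, 0, 0, -4.7, 0.3, -0.7, 8.7], [0, 0, 0, 0, 0, 0, 8.7], [0, 0, 0, 0, 0, 0, 8.7]],
])

```text
time: 2.75
eef_pos: [0.4447, 0.0166, 0.2018]
tool_rot: [0.547, -0.546, -0.449, 0.448]
wrist_force: [-0.7, -0.3, -0.1]
finger_gap: 0.989
```

```bash
python3 - <<'E'
from h import *
plan(0.4354,0.0102,0.012,78.2)
s,p,d,P=snap("wrist","w1")
E
```

```text
t 2.75 pos [0.4447 0.0166 0.2018] yaw 78.78 down [ 0.     0.001 -1.   ] gap 8.68 F [-0.7 -0.3 -0.1]
 turn [0.02 0.58 0.04] rows 1  shift [-0.82 18.98  0.78] rows 4 each [-0.2   4.75  0.2 ]
```

View pics/w1.png

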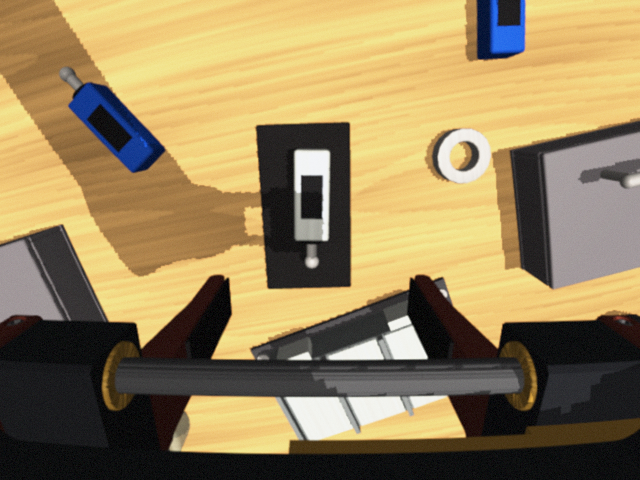

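The wrist view shows the silver probe on the mat at (312,196) with its plunger pointing down-image, away from the robot. The collar is at (462,156).

```bash
python3 - <<'E'
from h import *
s=observe();d=np.load("pics/w1.npy");P=cloud("wrist",d,s);I=cv2.imread("pics/w1.png")
def box(u0,u1,v0,v1):
    m=np.zeros((480,640),bool);m[v0:v1,u0:u1]=1;return m
z=P[...,2];v=I.max(-1)
m=box(250,360,115,290)
print("z bench",np.nanmedian(z[300:330,150:170]),np.nanmedian(z[100:150,380:420]))
print("body",rect(P,m&(z>.028)),np.nanmedian(z[m&(z>.03)]))
print("all",rect(P,m&(z>.016)))
print("mat",rect(P,m&(v<60)&(z<.012)))
m=box(430,492,120,190);print("collar",rect(P,m&(z>.01)))
E
```

```text
z bench -0.0002549692363986028 -0.0006297387055489018
body (array([438. ,  11.2]), array([ 32.2, 111.1]), 78.26, 3244) 0.037615903725884164
all (array([439.9,  10.8]), array([ 32.2, 115.1]), 78.26, 3508)
mat (array([442.3,   3.6]), array([ 87.5, 167.1]), 80.73, 10378)
collar (array([416.9, 160.8]), array([51.3, 50.4]), 40.49, 1846)
```

```bash
python3 - <<'E'
from h import *
plan(0.436,0.0116,0.0095,78.26)
E
```

```text
t 2.8 pos [0.4448 0.017  0.2018] yaw 78.84 down [ 0.     0.001 -1.   ] gap 8.71 F [-0.8  1.4 -0.1]
 turn [0.02 0.58 0.04] rows 1  shift [-0.7  19.23  0.75] rows 4 each [-0.18  4.81  0.19]
```

Call:
apply_moves([
  [[0, 0.58, 0, -0.7, 0, 0.75, 8.7], [0, 0, 0, 0, 5, 0, 8.7], [0, 0, 0, 0, 5, 0, 8.7], [0, 0, 0, 0, 4, 0, 8.7], [0, 0, 0, 0, 3, 0, 8.7], [0, 0, 0, 0, 1.5, 0, 8.7], [0, 0, 0, 0, 0, 0, 8.7], [0, 0, 0, 0, 0, 0, 8.7]],
])

```text
time: 3.8
eef_pos: [0.4366, 0.01, 0.0176]
tool_rot: [-0.549, 0.549, 0.446, -0.445]
wrist_force: [-0.2, 0.2, -0.1]
finger_gap: 0.991
```

```bash
python3 - <<'E'
from h import *
plan(0.436,0.0116,0.0095,78.26)
E
```

```text
t 3.8 pos [0.4366 0.01   0.0176] yaw 78.12 down [ 0.002  0.    -1.   ] gap 8.7 F [-0.2  0.2 -0.1]
 turn [ 0.09 -0.14  0.05] rows 1  shift [0.14 0.81 0.09] rows 1 each [0.14 0.81 0.09]
```

Call:
apply_moves([
  [[0, 0, 0, 0.1, 0.8, 0.1, 8.7], [0, 0, 0, 0, 0, 0, 5], [0, 0, 0, 0, 0, 0, 2.5], [0, 0, 0, 0, 0, 0, 2.5], [0, 0, 0, 0, 0, 0, 2.5], [0, 0, 0, 0, 0, 0, 2.5], [0, 0, 0, 0, 0, 0, 2.5]],
], newtons=40)

```text
time: 4.68
eef_pos: [0.4351, 0.011, 0.0087]
tool_rot: [0.549, -0.549, -0.446, 0.446]
wrist_force: [0.4, 0.5, 0.5]
finger_gap: 0.368
```

Call:
apply_moves([
  [[0, 0, 0, 0, -2, 0, 2.5], [0, 0, 0, 0, -4, 0, 2.5], [0, 0, 0, 0, -4, 0, 2.5], [0, 0, 0, 0, 0, 0, 2.5]],
])

```text
time: 5.18
eef_pos: [0.4368, 0.0113, 0.1107]
tool_rot: [-0.548, 0.55, 0.447, -0.444]
wrist_force: [-0.4, 0.4, -2.2]
finger_gap: 0.364
```

```bash
python3 - <<'E'
from h import *
plan()
s,p,d,P=snap("wrist","w2");snap("side","s2")
I=cv2.imread("pics/w2.png");J=cv2.imread("pics/s2.png")[150:400,230:460]
cv2.imwrite("pics/w2s.png",np.hstack([cv2.resize(I,(400,300)),cv2.resize(J,(276,300))]))
E
```

```text
t 5.17 pos [0.4368 0.0113 0.1107] yaw 78.12 down [ 0.005  0.002 -1.   ] gap 3.2 F [-0.4  0.4 -2.2]
 turn [ 0.26 -0.    0.15] rows 1  shift [0. 0. 0.] rows 1 each [0. 0. 0.]
```

View pics/w2s.png

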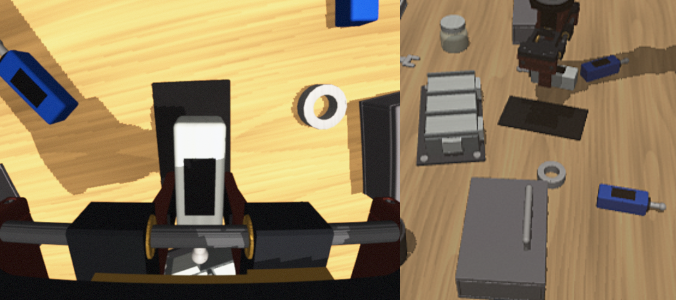

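The probe is held: the gap is 3.2 cm and the wrist carries about 2.2 N. Now I'll cross-check the casting pose with the other camera.

```bash
python3 - <<'E'
from h import *
def box(u0,u1,v0,v1):
    m=np.zeros((480,640),bool);m[v0:v1,u0:u1]=1;return m
for cam,b in (("side",(240,305,205,290)),("top",(285,405,145,232))):
    P=cloud(cam,np.load(f"pics/{cam}0.npy"));z=P[...,2];m=box(*b)
    mm=m&(z>.045)&(z<.0535); print(cam,"deck",rect(P,mm),np.nanmedian(z[mm]),"ribs",rect(P,m&(z>.055)),"any",rect(P,m&(z>.03)))
    # fit with fixed angle using percentiles
    for a in (10.5,11.3,12):
        r=np.radians(a);X=P[m&(z>.03)][:,:2]*1000;u=X@[np.cos(r),np.sin(r)];l=X@[-np.sin(r),np.cos(r)]
        print(a,np.round([np.percentile(u,q) for q in (.3,2,98,99.7)],1),np.round([np.percentile(l,q) for q in (.3,2,98,99.7)],1))
E
```

```text
side deck (array([617.1,  39.1]), array([109.9, 200.8]), 11.03, 1984) 0.05085855509978149 ribs (array([623.9,  32.3]), array([ 97.5, 190.3]), 11.39, 436) any (array([617.4,  37.7]), array([109.9, 203.5]), 11.03, 2797)
10.5 [559.7 563.7 666.6 668.8] [-175.  -171.4   22.8   24.5]
11.3 [558.9 562.4 665.8 667.3] [-183.5 -179.9   14.1   15.8]
12 [558.  561.5 664.6 666.7] [-190.8 -187.5    6.6    8.2]
top deck (array([617.8,  35.1]), array([109.7, 199.9]), 11.27, 3566) 0.049493925413655604 ribs (array([623.8,  31.4]), array([100. , 184.6]), 11.39, 383) any (array([618. ,  34.8]), array([110.3, 200.5]), 11.4, 4172)
10.5 [558.5 562.4 666.3 668.6] [-176.  -171.9   11.8   20.5]
11.3 [557.9 561.3 665.  667.3] [-184.6 -180.5    3.1   11.8]
12 [556.2 559.8 663.9 666.3] [-192.3 -188.1   -4.4    4.2]
```

```bash
python3 - <<'E'
from h import *
plan(0.4717,0.0633,0.0217,101.3)
E
```

```text
t 5.28 pos [0.4346 0.0111 0.1083] yaw 78.14 down [-0.  0. -1.] gap 3.17 F [-0.2 -0.1 -2.2]
 turn [-1.000e-02 -2.316e+01  2.000e-02] rows 3  shift [ 4.39  8.66 -4.66] rows 2 each [ 2.19  4.33 -2.33]
```

Call:
apply_moves([
  [[0, -7.7, 0, 0, 0, 0, 2.5], [0, -7.7, 0, 0, 0, 0, 2.5], [0, -7.76, 0, 0, 0, 0, 2.5], [0, 0, 0, 2.2, 2.8, -2.3, 2.5], [0, 0, 0, 2.2, 2.9, -2.3, 2.5], [0, 0, 0, 0, 2.9, 0, 2.5], [0, 0, 0, 0, 0, 0, 2.5], [0, 0, 0, 0, 0, 0, 2.5]],
])

```text
time: 6.28
eef_pos: [0.4709, 0.0625, 0.0224]
tool_rot: [0.449, -0.448, -0.546, 0.547]
wrist_force: [-0.4, 0.2, -2.3]
finger_gap: 0.36
```

```bash
python3 - <<'E'
from h import *
plan(0.4967,0.0683,0.0217,101.3)
s,p,d,P=snap("wrist","w3");snap("side","s3");snap("top","t3")
J=cv2.imread("pics/s3.png")[170:320,220:420];T=cv2.imread("pics/t3.png")[130:330,270:430]
cv2.imwrite("pics/w3s.png",np.hstack([cv2.resize(p,(400,300)),cv2.resize(J,(400,300))]))
cv2.imwrite("pics/t3s.png",cv2.resize(T,None,fx=3,fy=3,interpolation=cv2.INTER_CUBIC))
E
```

```text
t 6.28 pos [0.4709 0.0625 0.0224] yaw 101.23 down [-0.001 -0.001 -1.   ] gap 3.16 F [-0.4  0.2 -2.3]
 turn [-0.09 -0.07 -0.02] rows 1  shift [ 0.07  0.07 -2.64] rows 1 each [ 0.07  0.07 -2.64]
```

View pics/w3s.png

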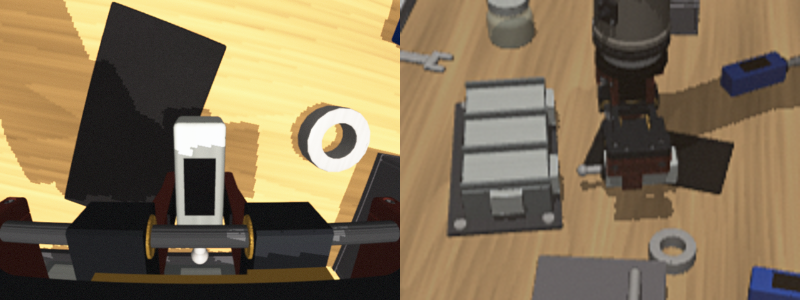

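View pics/t3s.png

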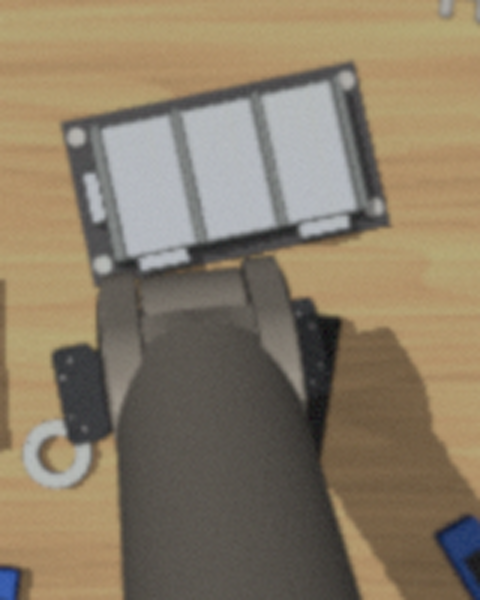

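The plunger faces the pad with about 20 mm of clearance. I'll advance in slow rows and read the force.

Call:
apply_moves([
  [[0, 0, 0, 0, 0, -0.8, 2.5], [0, 0, 0, 0, 0, -0.6, 2.5], [0, 0, 0, 0, 0, -0.4, 2.5], [0, 0, 0, 0, 0, -0.3, 2.5], [0, 0, 0, 0, 0, -0.2, 2.5], [0, 0, 0, 0, 0, 0, 2.5], [0, 0, 0, 0, 0, 0, 2.5]],
])

```text
time: 7.3
eef_pos: [0.4937, 0.0675, 0.0225]
tool_rot: [0.449, -0.448, -0.547, 0.547]
wrist_force: [-0.1, -0.2, -1.6]
finger_gap: 0.362
```

```bash
python3 - <<'E'
from h import *
plan(0.4967,0.0683,0.0217,101.3)
E
```

```text
t 7.3 pos [0.4937 0.0675 0.0225] yaw 101.28 down [-0.001 -0.    -1.   ] gap 3.17 F [-0.1 -0.2 -1.6]
 turn [-0.03 -0.02  0.  ] rows 1  shift [ 0.02  0.08 -0.31] rows 1 each [ 0.02  0.08 -0.31]
```

Call:
apply_moves([
  [[0, 0, 0, 0, 0, -0.15, 2.5], [0, 0, 0, 0, 0, -0.15, 2.5], [0, 0, 0, 0, 0, 0, 2.5], [0, 0, 0, 0, 0, 0, 2.5]],
])

```text
time: 7.8
eef_pos: [0.4968, 0.0682, 0.0226]
tool_rot: [0.449, -0.448, -0.547, 0.547]
wrist_force: [-1.1, 0.6, -1.8]
finger_gap: 0.362
```

```bash
python3 - <<'E'
from h import *
plan(0.4967,0.0683,0.0217,101.3)
s,p,d,P=snap("side","s4");snap("wrist","w4")
F=[observe()["wrist_force"]]
J=p[200:300,220:370]
cv2.imwrite("pics/s4c.png",cv2.resize(J,None,fx=5,fy=5,interpolation=cv2.INTER_CUBIC))
print(np.round(F,2))
plan()
E
```

```text
t 7.8 pos [0.4968 0.0682 0.0226] yaw 101.28 down [-0. -0. -1.] gap 3.18 F [-1.1  0.6 -1.8]
 turn [-0.03 -0.02  0.  ] rows 1  shift [0.01 0.09 0.01] rows 1 each [0.01 0.09 0.01]
[[-1.67  0.13 -1.62]]
t 7.9 pos [0.4968 0.0682 0.0226] yaw 101.28 down [-0. -0. -1.] gap 3.21 F [-1.7  0.1 -1.6]
 turn [-0.02  0.    0.  ] rows 1  shift [0. 0. 0.] rows 1 each [0. 0. 0.]
```

View pics/s4c.png

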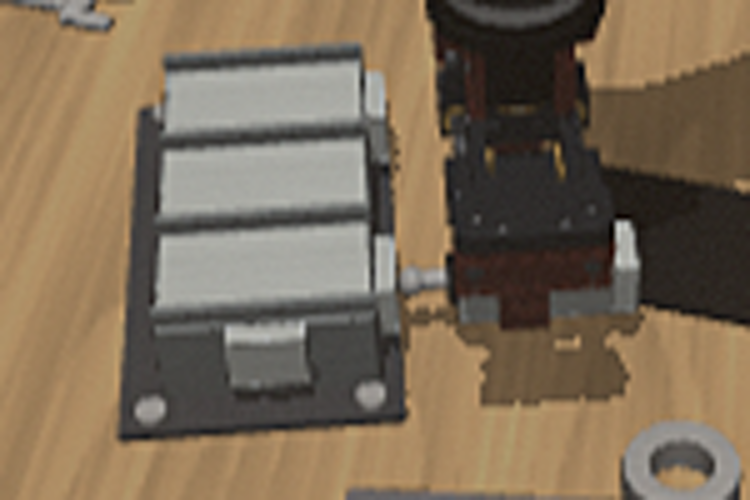

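The ball is at or right next to pad a's face, at crop (405,283), and the force is about 1.5 N. I'll press 2 mm more and hold.

Call:
apply_moves([
  [[0, 0, 0, 0, 0, -0.2, 2.5], [0, 0, 0, 0, 0, 0, 2.5], [0, 0, 0, 0, 0, 0, 2.5], [0, 0, 0, 0, 0, 0, 2.5], [0, 0, 0, 0, 0, 0, 2.5], [0, 0, 0, 0, 0, 0, 2.5]],
])

```text
time: 8.65
eef_pos: [0.4989, 0.0686, 0.0226]
tool_rot: [0.448, -0.448, -0.547, 0.547]
wrist_force: [-2.3, -0.7, -2.6]
finger_gap: 0.364
```

```bash
python3 - <<'E'
from h import *
f=[]
for i in range(4):
    if i==0: s,p,d,P=snap("side","s5")
    else: grab_frame("side")
    f.append(observe()["wrist_force"])
print(np.round(f,2),np.mean(f,0).round(2))
plan()
J=p[200:300,220:370]
cv2.imwrite("pics/s5c.png",cv2.resize(J,None,fx=5,fy=5,interpolation=cv2.INTER_CUBIC))
E
```

```text
[[-1.84 -0.6  -1.69]
 [-1.82  0.59 -2.27]
 [-2.57 -1.05 -3.  ]
 [-2.32 -0.04 -2.25]] [-2.14 -0.27 -2.3 ]
t 8.85 pos [0.4989 0.0686 0.0226] yaw 101.28 down [-0. -0. -1.] gap 3.16 F [-2.3 -0.  -2.2]
 turn [-0.01  0.    0.  ] rows 1  shift [0. 0. 0.] rows 1 each [0. 0. 0.]
```

View pics/s5c.png

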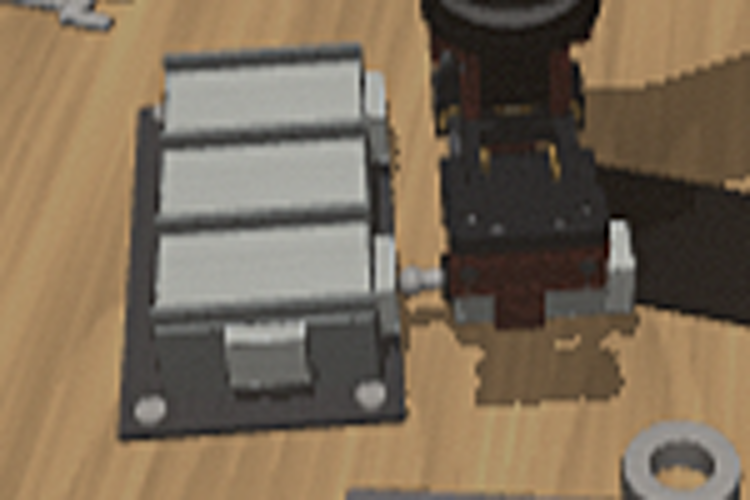

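Pad a is touched: the mean force is about 2.1 N, held for well over half a second. Now I'll retract, shift 120 mm right and touch pad b.

Call:
apply_moves([
  [[0, 0, 0, 0, 0, 1.2, 2.5], [0, 0, 0, 0, 0, 1.3, 2.5], [0, 0, 0, -4, 0, 0, 2.5], [0, 0, 0, -4, 0, 0, 2.5], [0, 0, 0, -4, 0, 0, 2.5], [0, 0, 0, 0, 0, 0, 2.5], [0, 0, 0, 0, 0, 0, 2.5]],
])

```text
time: 9.72
eef_pos: [0.4975, -0.0534, 0.0227]
tool_rot: [-0.449, 0.448, 0.547, -0.547]
wrist_force: [0.3, 0.3, -1.6]
finger_gap: 0.362
```

```bash
python3 - <<'E'
from h import *
A=np.array([.4989,.0686]);r=np.radians(11.3)
B=A-.12*np.array([-np.sin(r),np.cos(r)]);print(B)
plan(B[0],B[1],.022,101.3)
s,p,d,P=snap("side","s6")
J=p[180:280,220:370]
cv2.imwrite("pics/s6c.png",cv2.resize(J,None,fx=5,fy=5,interpolation=cv2.INTER_CUBIC))
E
```

```text
[ 0.52241354 -0.04907376]
t 9.72 pos [ 0.4975 -0.0534  0.0227] yaw 101.28 down [ 0.  0. -1.] gap 3.18 F [ 0.3  0.3 -1.6]
 turn [ 0.01 -0.02  0.03] rows 1  shift [-0.06  0.07 -2.53] rows 1 each [-0.06  0.07 -2.53]
```

View pics/s6c.png

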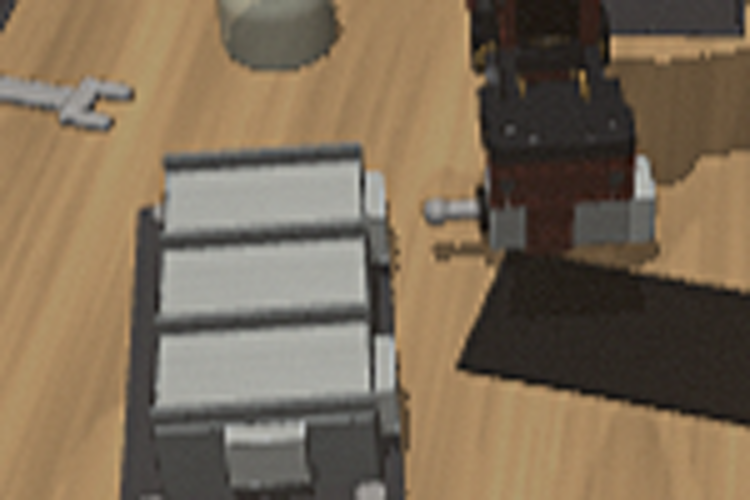

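The ball at crop (432,208) lines up with pad b at (378,205). Advancing.

Call:
apply_moves([
  [[0, 0, 0, 0, 0, -0.8, 2.5], [0, 0, 0, 0, 0, -0.6, 2.5], [0, 0, 0, 0, 0, -0.4, 2.5], [0, 0, 0, 0, 0, -0.3, 2.5], [0, 0, 0, 0, 0, -0.2, 2.5], [0, 0, 0, 0, 0, -0.2, 2.5], [0, 0, 0, 0, 0, 0, 2.5], [0, 0, 0, 0, 0, 0, 2.5], [0, 0, 0, 0, 0, 0, 2.5], [0, 0, 0, 0, 0, 0, 2.5]],
])

```text
time: 11.02
eef_pos: [0.5222, -0.0491, 0.0226]
tool_rot: [0.449, -0.448, -0.547, 0.547]
wrist_force: [-3.3, 1.0, -2.4]
finger_gap: 0.36
```

```bash
python3 - <<'E'
from h import *
f=[]
for i in range(6):
    if i==0: s,p,d,P=snap("side","s7")
    else: grab_frame("side")
    f.append(observe()["wrist_force"])
print(np.mean(f,0).round(2))
plan()
J=p[180:280,220:370]
cv2.imwrite("pics/s7c.png",cv2.resize(J,None,fx=5,fy=5,interpolation=cv2.INTER_CUBIC))
E
```

```text
[-2.72  0.46 -2.73]
t 11.32 pos [ 0.5224 -0.0491  0.0226] yaw 101.28 down [-0.  0. -1.] gap 3.2 F [-3.1  0.4 -2.6]
 turn [-0.01  0.    0.  ] rows 1  shift [0. 0. 0.] rows 1 each [0. 0. 0.]
```

View pics/s7c.png

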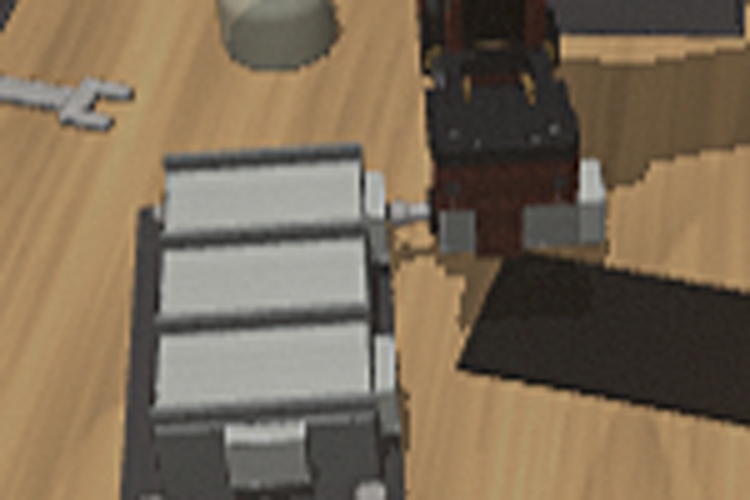

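Pad b is touched at about 2.7 N, held for over 0.5 s. Now retract, lift and turn for pad c.

Call:
apply_moves([
  [[0, 0, 0, 0, 0, 1.5, 2.5], [0, 0, 0, 0, 0, 1.5, 2.5], [0, 0, 0, 0, -4, 0, 2.5], [0, 0, 0, 0, -5, 0, 2.5], [0, 10, 0, 0, 0, 0, 2.5], [0, 10, 0, 0, 0, 0, 2.5], [0, 10, 0, 0, 0, 0, 2.5], [0, 10, 0, 0, 0, 0, 2.5], [0, 10, 0, 0, 0, 0, 2.5], [0, 10, 0, 0, 0, 0, 2.5]],
])

```text
time: 12.58
eef_pos: [0.4923, -0.0554, 0.1127]
tool_rot: [0.663, -0.663, -0.247, 0.247]
wrist_force: [0.4, 0.5, -2.5]
finger_gap: 0.357
```

Call:
apply_moves([
  [[0, 10, 0, 0, 0, 0, 2.5], [0, 10, 0, 0, 0, 0, 2.5], [0, 10, 0, 0, 0, 0, 2.5], [0, 0, 0, 0, 0, 0, 2.5]],
])

```text
time: 13.08
eef_pos: [0.4924, -0.0552, 0.1127]
tool_rot: [-0.704, 0.704, 0.07, -0.07]
wrist_force: [-0.6, -0.5, -1.6]
finger_gap: 0.363
```

```bash
python3 - <<'E'
from h import *
plan(0.5867,0.2167,0.11,11.3)
E
```

```text
t 13.07 pos [ 0.4924 -0.0552  0.1127] yaw 11.34 down [ 0. -0. -1.] gap 3.19 F [-0.6 -0.5 -1.6]
 turn [0.01 0.04 0.02] rows 1  shift [14.57  0.27 24.82] rows 5 each [2.91 0.05 4.96]
```

Call:
apply_moves([
  [[0, 0, 0, 2.9, 0, 5, 2.5], [0, 0, 0, 2.9, 0, 5, 2.5], [0, 0, 0, 2.9, 0, 5, 2.5], [0, 0, 0, 2.9, 0, 5, 2.5], [0, 0, 0, 2.9, 0, 4.9, 2.5], [0, 0, 0, 0, 3, 0, 2.5], [0, 0, 0, 0, 4, 0, 2.5], [0, 0, 0, 0, 2, 0, 2.5], [0, 0, 0, 0, 0, 0, 2.5], [0, 0, 0, 0, 0, 0, 2.5]],
])

```text
time: 14.32
eef_pos: [0.5876, 0.2175, 0.024]
tool_rot: [0.704, -0.703, -0.07, 0.069]
wrist_force: [-0.8, 0.3, -2.2]
finger_gap: 0.362
```

```bash
python3 - <<'E'
from h import *
plan(0.5917,0.1917,0.022,11.3)
s,p,d,P=snap("side","s8");s,q,d,P=snap("top","t8")
J=p[200:350,200:400];T=q[120:240,240:400]
cv2.imwrite("pics/s8c.png",np.hstack([cv2.resize(J,(400,300)),cv2.resize(T,(400,300))]))
E
```

```text
t 14.32 pos [0.5876 0.2175 0.024 ] yaw 11.29 down [ 0.002  0.001 -1.   ] gap 3.18 F [-0.8  0.3 -2.2]
 turn [-0.02 -0.01  0.11] rows 1  shift [-0.1   0.2  -2.61] rows 1 each [-0.1   0.2  -2.61]
```

View pics/s8c.png

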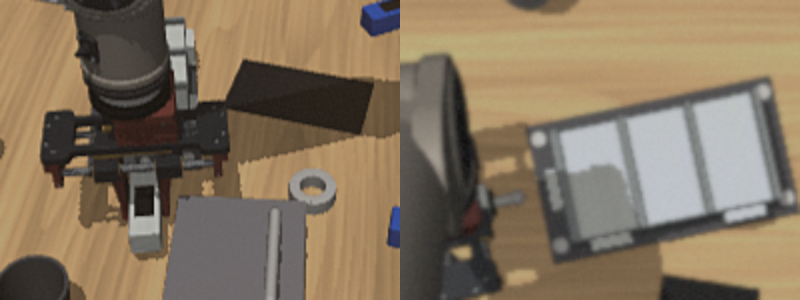

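In the top view the plunger at (515,198) points at pad c at (553,188). Advancing slowly.

Call:
apply_moves([
  [[0, 0, 0, -0.1, 0.2, -0.8, 2.5], [0, 0, 0, 0, 0, -0.6, 2.5], [0, 0, 0, 0, 0, -0.4, 2.5], [0, 0, 0, 0, 0, -0.3, 2.5], [0, 0, 0, 0, 0, -0.2, 2.5], [0, 0, 0, 0, 0, 0, 2.5], [0, 0, 0, 0, 0, 0, 2.5], [0, 0, 0, 0, 0, 0, 2.5]],
])

```text
time: 15.42
eef_pos: [0.59, 0.1952, 0.0206]
tool_rot: [0.704, -0.704, -0.07, 0.07]
wrist_force: [0.0, 1.4, -1.6]
finger_gap: 0.359
```

```bash
python3 - <<'E'
from h import *
f=[]
for i in range(5):
    if i==0: s,p,d,P=snap("top","t9")
    else: grab_frame("side")
    f.append(observe()["wrist_force"])
print(np.mean(f,0).round(2))
plan()
cv2.imwrite("pics/t9c.png",cv2.resize(p[150:240,280:400],None,fx=5,fy=5,interpolation=cv2.INTER_CUBIC))
E
```

```text
[-0.33  0.72 -1.62]
t 15.68 pos [0.5901 0.1949 0.0206] yaw 11.29 down [ 0.  0. -1.] gap 3.16 F [-0.3  0.6 -1.2]
 turn [-0.  0.  0.] rows 1  shift [0. 0. 0.] rows 1 each [0. 0. 0.]
```

View pics/t9c.png

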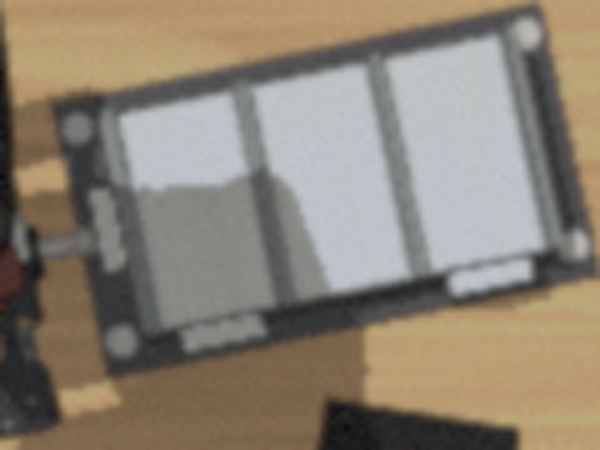

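Call:
apply_moves([
  [[0, 0, 0, 0, 0, -0.2, 2.5], [0, 0, 0, 0, 0, -0.2, 2.5], [0, 0, 0, 0, 0, 0, 2.5], [0, 0, 0, 0, 0, 0, 2.5], [0, 0, 0, 0, 0, 0, 2.5], [0, 0, 0, 0, 0, 0, 2.5], [0, 0, 0, 0, 0, 0, 2.5]],
])

```text
time: 16.55
eef_pos: [0.5908, 0.191, 0.0206]
tool_rot: [0.704, -0.704, -0.07, 0.07]
wrist_force: [-1.3, 1.4, -1.2]
finger_gap: 0.364
```

```bash
python3 - <<'E'
from h import *
f=[]
for i in range(6):
    grab_frame("top"); f.append(observe()["wrist_force"])
print(np.mean(f,0).round(2))
plan()
E
```

```text
[ 0.01  1.81 -0.85]
t 16.85 pos [0.5909 0.1909 0.0206] yaw 11.28 down [ 0.  0. -1.] gap 3.2 F [-0.4  2.5 -0.7]
 turn [-0.  0.  0.] rows 1  shift [0. 0. 0.] rows 1 each [0. 0. 0.]
```

Pad c is touched at about 1.8 N, held for about 1 s. I'll return the probe to the mat.

Call:
apply_moves([
  [[0, 0, 0, 0, 0, 1.5, 2.5], [0, 0, 0, 0, 0, 1.5, 2.5], [0, 0, 0, 0, -4.5, 0, 2.5], [0, 0, 0, 0, -4.5, 0, 2.5], [0, -9.7, 0, 0, 0, 0, 2.5], [0, -9.7, 0, 0, 0, 0, 2.5], [0, -9.7, 0, 0, 0, 0, 2.5], [0, -9.7, 0, 0, 0, 0, 2.5], [0, -9.7, 0, 0, 0, 0, 2.5], [0, -9.7, 0, 0, 0, 0, 2.5]],
])

```text
time: 18.1
eef_pos: [0.5845, 0.2214, 0.1105]
tool_rot: [-0.58, 0.58, 0.405, -0.405]
wrist_force: [-0.1, -0.1, -2.2]
finger_gap: 0.36
```

Call:
apply_moves([
  [[0, -10, 0, 0, 0, 0, 2.5], [0, 0, 0, 0, 0, 0, 2.5]],
])

```text
time: 18.35
eef_pos: [0.5846, 0.2211, 0.1106]
tool_rot: [0.544, -0.544, -0.452, 0.452]
wrist_force: [0.8, 0.9, -1.4]
finger_gap: 0.363
```

```bash
python3 - <<'E'
from h import *
plan(0.4533,0.001,0.11,79.5)
E
```

```text
t 18.35 pos [0.5846 0.2211 0.1106] yaw 79.43 down [-0.  0. -1.] gap 3.19 F [ 0.8  0.9 -1.4]
 turn [-0.02 -0.07  0.01] rows 1  shift [-24.03   0.06   8.9 ] rows 5 each [-4.81  0.01  1.78]
```

Call:
apply_moves([
  [[0, 0, 0, -4.8, 0, 1.8, 2.5], [0, 0, 0, -4.8, 0, 1.8, 2.5], [0, 0, 0, -4.8, 0, 1.8, 2.5], [0, 0, 0, -4.8, 0, 1.8, 2.5], [0, 0, 0, -4.8, 0, 1.7, 2.5], [0, 0, 0, 0, 4, 0, 2.5], [0, 0, 0, 0, 3.5, 0, 2.5], [0, 0, 0, 0, 0, 0, 2.5], [0, 0, 0, 0, 0, 0, 2.5]],
])

```text
time: 19.48
eef_pos: [0.4544, 0.0009, 0.0365]
tool_rot: [-0.544, 0.544, 0.452, -0.451]
wrist_force: [0.3, -0.1, -1.3]
finger_gap: 0.363
```

```bash
python3 - <<'E'
from h import *
plan(0.4533,0.001,0.0095,79.5)
snap("wrist","w10")
E
```

```text
t 19.48 pos [0.4544 0.0009 0.0365] yaw 79.4 down [ 0.001 -0.    -1.   ] gap 3.19 F [ 0.3 -0.1 -1.3]
 turn [ 0.05 -0.1   0.01] rows 1  shift [-0.    2.7   0.11] rows 1 each [-0.    2.7   0.11]
```

View pics/w10.png

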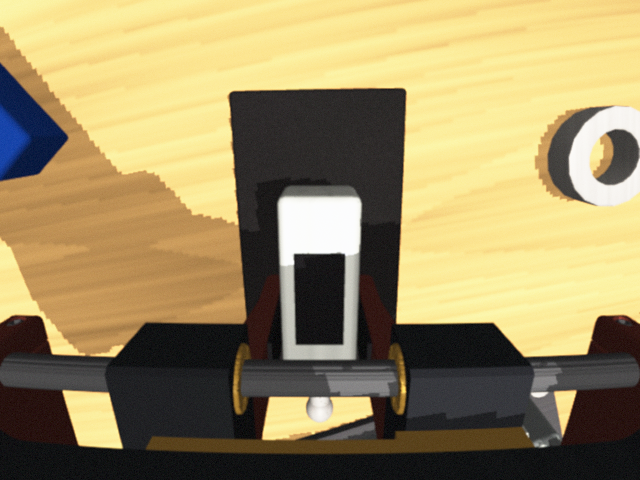

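The probe is centred over the mat and in line with it. Lower and release.

Call:
apply_moves([
  [[0, 0, 0, 0, 1.5, 0.1, 2.5], [0, 0, 0, 0, 0.9, 0, 2.5], [0, 0, 0, 0, 0.2, 0, 2.5], [0, 0, 0, 0, 0, 0, 2.5], [0, 0, 0, 0, 0.1, 0, 2.5], [0, 0, 0, 0, 0, 0, 5], [0, 0, 0, 0, 0, 0, 8.5], [0, 0, 0, 0, 0, 0, 8.5], [0, 0, 0, 0, 0, 0, 8.5], [0, 0, 0, 0, 0, 0, 8.5]],
])

```text
time: 20.78
eef_pos: [0.4527, 0.0008, 0.0087]
tool_rot: [-0.544, 0.544, 0.452, -0.452]
wrist_force: [0.1, 0.3, -0.8]
finger_gap: 0.896
```

Call:
apply_moves([
  [[0, 0, 0, 0, -4, 0, 8.5], [0, 0, 0, 0, -5, 0, 8.5], [0, 0, 0, 0, -5, 0, 8.5], [0, 0, 0, 0, -4, 0, 8.5], [0, 0, 0, 0, 0, 0, 8.5]],
])

```text
time: 21.4
eef_pos: [0.4546, 0.0011, 0.1914]
tool_rot: [-0.543, 0.545, 0.454, -0.45]
wrist_force: [-1.1, 0.9, -1.0]
finger_gap: 0.967
```

```bash
python3 - <<'E'
from h import *
s,I,d,P=snap("wrist","w11");z=P[...,2];v=I.max(-1)
m=np.zeros((480,640),bool);m[60:300,220:400]=1
print("probe",rect(P,m&(z>.016)&(z<.06)),np.nanmedian(z[m&(z>.03)]));print("mat",rect(P,m&(v<60)&(z<.012)))
# next: above handle A
plan(0.447,0.3085,0.20,2.6)
E
```

```text
probe (array([4.571e+02, 2.000e-01]), array([ 32. , 113.9]), 79.72, 3676) 0.03773509403719341
mat (array([458.1,  19.9]), array([126.3, 193.9]), 81.0, 11556)
t 21.45 pos [0.4533 0.001  0.1896] yaw 79.49 down [ 0.003  0.001 -1.   ] gap 8.51 F [-0.6 -0.2  0.3]
 turn [6.000e-02 7.689e+01 1.700e-01] rows 8  shift [ 0.76 -1.04 30.74] rows 7 each [ 0.11 -0.15  4.39]
```

View pics/w11.png

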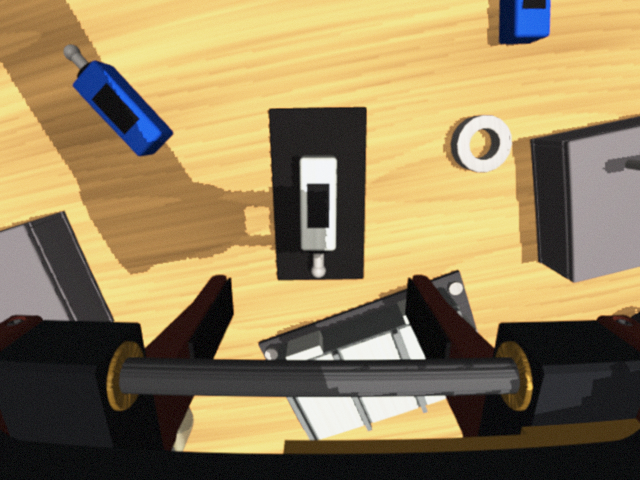

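The probe is back on the mat: mid (441,3) against mat centre (442,3). Moving to the handle of case a.

Call:
apply_moves([
  [[0, 9.6, 0, 0, 0, 0, 5], [0, 9.6, 0, 0, 0, 0, 5], [0, 9.6, 0, 0, 0, 0, 5], [0, 9.6, 0, 0, 0, 0, 5], [0, 9.6, 0, 0, 0, 0, 5], [0, 9.6, 0, 0, 0, 0, 5], [0, 9.6, 0, 0, 0, 0, 5], [0, 9.7, 0, 0, 0, 0, 5], [0, 0, 0, 0.4, -0.5, 5.5, 5], [0, 0, 0, 0.4, -0.5, 5.5, 5]],
])

```text
time: 22.7
eef_pos: [0.4548, 0.1116, 0.1973]
tool_rot: [-0.706, 0.707, 0.014, -0.016]
wrist_force: [0.9, 0.3, -0.1]
finger_gap: 0.572
```

Call:
apply_moves([
  [[0, 0, 0, 0, 0, 5.5, 5], [0, 0, 0, 0, 0, 5.5, 5], [0, 0, 0, 0, 0, 5.5, 5], [0, 0, 0, 0, 0, 3.2, 5], [0, 0, 0, 0, 0, 0, 5], [0, 0, 0, 0, 0, 0, 5]],
])

```text
time: 23.45
eef_pos: [0.4465, 0.3063, 0.1973]
tool_rot: [-0.706, 0.708, 0.015, -0.016]
wrist_force: [-0.3, -0.1, -0.3]
finger_gap: 0.567
```

```bash
python3 - <<'E'
from h import *
plan(0.447,0.309,0.075,2.5)
snap("wrist","w12")
E
```

```text
t 23.45 pos [0.4465 0.3063 0.1973] yaw 2.53 down [-0.002 -0.002 -1.   ] gap 4.97 F [-0.3 -0.1 -0.3]
 turn [ 0.13  0.03 -0.1 ] rows 1  shift [ 0.07 12.23  0.27] rows 3 each [0.02 4.08 0.09]
```

View pics/w12.png

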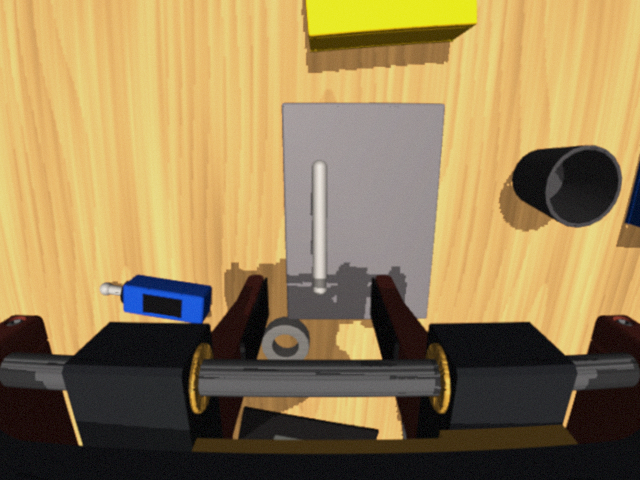

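The handle at (320,225) runs midway between the fingers. Descend and grip.

Call:
apply_moves([
  [[0, 0, 0, 0, 4, 0.2, 5], [0, 0, 0, 0, 4, 0, 5], [0, 0, 0, 0, 3, 0, 5], [0, 0, 0, 0, 1.2, 0, 5], [0, 0, 0, 0, 0, 0, 5], [0, 0, 0, 0, 0, 0, 0.8], [0, 0, 0, 0, 0, 0, 0.8], [0, 0, 0, 0, 0, 0, 0.8], [0, 0, 0, 0, 0, 0, 0.8], [0, 0, 0, 0, 0, 0, 0.8]],
], newtons=20)

```text
time: 24.75
eef_pos: [0.4462, 0.31, 0.0768]
tool_rot: [0.707, -0.707, -0.016, 0.016]
wrist_force: [-2.7, -0.0, 4.2]
finger_gap: 0.116
```

```bash
python3 - <<'E'
from h import *
plan()
p=np.array(observe()["eef_pos"])
# arc deltas from current for lid angle th
prev=np.array([-100,43.])
for th in range(10,100,10):
    t=np.radians(th);v=np.array([-100*np.cos(t)+43*np.sin(t),100*np.sin(t)+43*np.cos(t)])
    print(th,"dx(cm) %.2f up %.2f  cum %.2f %.2f"%(*( (v-prev)/10),*((v-[-100,43])/10)));prev=v
E
```

```text
t 24.75 pos [0.4462 0.31   0.0768] yaw 2.6 down [-0.001 -0.    -1.   ] gap 1.02 F [-2.7 -0.   4.2]
 turn [-0.   -0.   -0.05] rows 1  shift [0. 0. 0.] rows 1 each [0. 0. 0.]
10 dx(cm) 0.90 up 1.67  cum 0.90 1.67
20 dx(cm) 1.18 up 1.49  cum 2.07 3.16
30 dx(cm) 1.42 up 1.26  cum 3.49 4.42
40 dx(cm) 1.61 up 1.00  cum 5.10 5.42
50 dx(cm) 1.76 up 0.70  cum 6.87 6.12
60 dx(cm) 1.86 up 0.39  cum 8.72 6.51
70 dx(cm) 1.90 up 0.06  cum 10.62 6.57
80 dx(cm) 1.88 up -0.27  cum 12.50 6.29
90 dx(cm) 1.80 up -0.59  cum 14.30 5.70
```

Gripped, gap 10 mm. I'll raise the lid along its arc.

Call:
apply_moves([
  [[0, 0, 0, 0.45, -0.85, 0, 0.8], [0, 0, 0, 0.45, -0.82, 0, 0.8], [0, 0, 0, 1.18, -1.5, 0, 0.8], [0, 0, 0, 1.42, -1.25, 0, 0.8], [0, 0, 0, 1.6, -1, 0, 0.8], [0, 0, 0, 1.75, -0.7, 0, 0.8], [0, 0, 0, 1.85, -0.4, 0, 0.8], [0, 0, 0, 0, 0, 0, 0.8]],
])

```text
time: 25.75
eef_pos: [0.5365, 0.3139, 0.144]
tool_rot: [0.708, -0.706, -0.017, 0.014]
wrist_force: [-1.0, -0.6, 8.1]
finger_gap: 0.116
```

```bash
python3 - <<'E'
from h import *
plan()
s,p,d,P=snap("side","s13");s,q,d,P=snap("top","t13")
J=p[200:440,200:440];T=q[160:340,120:300]
cv2.imwrite("pics/s13c.png",np.hstack([cv2.resize(J,(400,400)),cv2.resize(T,(400,400))]))
E
```

```text
t 25.75 pos [0.5365 0.3139 0.144 ] yaw 2.5 down [ 0.004  0.002 -1.   ] gap 1.02 F [-1.  -0.6  8.1]
 turn [-0.09  0.    0.26] rows 1  shift [0. 0. 0.] rows 1 each [0. 0. 0.]
```

View pics/s13c.png

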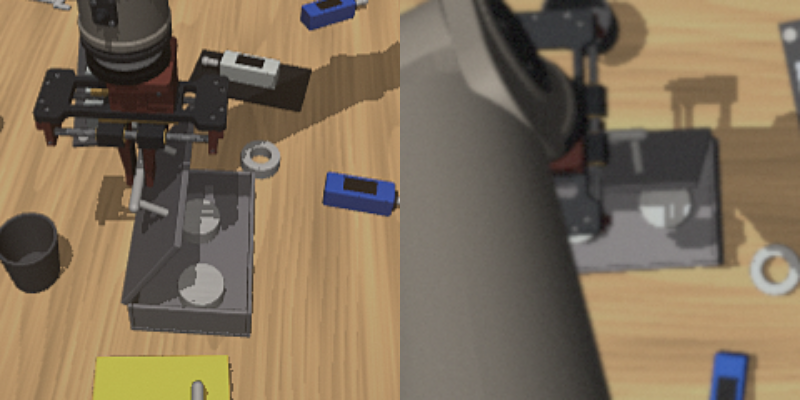

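Case a holds round discs, at (200,285) and (200,215) in the crop. So I'll shut it and use case b.

Call:
apply_moves([
  [[0, 0, 0, -1.85, 0.4, 0, 0.8], [0, 0, 0, -1.75, 0.7, 0, 0.8], [0, 0, 0, -1.6, 1, 0, 0.8], [0, 0, 0, -1.42, 1.25, 0, 0.8], [0, 0, 0, -1.18, 1.5, 0, 0.8], [0, 0, 0, -0.45, 0.82, 0, 0.8], [0, 0, 0, -0.45, 0.85, 0, 0.8], [0, 0, 0, 0, 0.2, 0, 0.8], [0, 0, 0, 0, 0, 0, 0.8]],
])

```text
time: 26.98
eef_pos: [0.4463, 0.3101, 0.0747]
tool_rot: [-0.707, 0.707, 0.016, -0.016]
wrist_force: [-3.1, 1.0, 3.7]
finger_gap: 0.12
```

```bash
python3 - <<'E'
from h import *
plan()
s,p,d,P=snap("side","s14")
J=p[200:440,200:440]
cv2.imwrite("pics/s14c.png",cv2.resize(J,(500,500)))
E
```

```text
t 26.98 pos [0.4463 0.3101 0.0747] yaw 2.59 down [-0.001 -0.    -1.   ] gap 1.05 F [-3.1  1.   3.7]
 turn [ 0.    0.   -0.07] rows 1  shift [0. 0. 0.] rows 1 each [0. 0. 0.]
```

View pics/s14c.png

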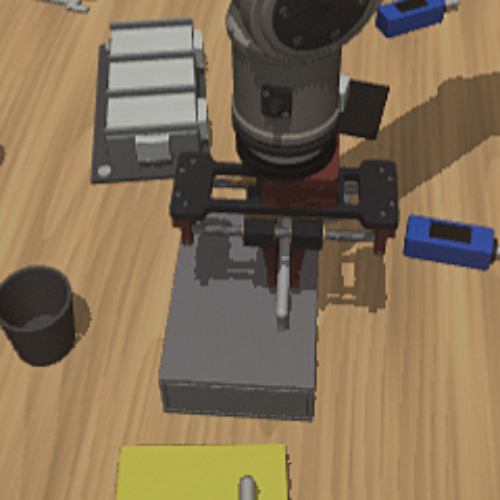

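Call:
apply_moves([
  [[0, 0, 0, 0, 0, 0, 4], [0, 0, 0, 0, 0, 0, 5], [0, 0, 0, 0, 0, 0, 5], [0, 0, 0, 0, -4, 0, 5], [0, 0, 0, 0, -5, 0, 5], [0, 0, 0, 0, -4, 0, 5], [0, 0, 0, 0.4, 0, -5.5, 5], [0, 0, 0, 0.4, 0, -5.5, 5], [0, 0, 0, 0.4, 0, -5.5, 5], [0, 0, 0, 0.4, 0, -5.5, 5]],
])

```text
time: 28.28
eef_pos: [0.4727, 0.0889, 0.2048]
tool_rot: [0.707, -0.707, -0.016, 0.016]
wrist_force: [1.6, 0.1, -0.4]
finger_gap: 0.565
```

Call:
apply_moves([
  [[0, 0, 0, 0.3, 0, -5.5, 5], [0, 0, 0, 0.3, 0, -5.5, 5], [0, 0, 0, 0, 0, -5.5, 5], [0, 0, 0, 0, 0, -5.5, 5], [0, 0, 0, -0.3, 0, -5.5, 5], [0, 0, 0, -0.3, 0, -5.5, 5], [0, 0, 0, -0.3, 0, -5.5, 5], [0, -1.7, 0, 0, 0, 0, 5], [0, 0, 0, 0, 0, 0, 5]],
])

```text
time: 29.4
eef_pos: [0.4868, -0.2935, 0.2043]
tool_rot: [0.707, -0.706, -0.026, 0.026]
wrist_force: [-0.2, 1.1, -0.8]
finger_gap: 0.567
```

```bash
python3 - <<'E'
from h import *
plan(.4413,-.349,.0768,4.3)
s,q,d,P=snap("top","t15");z=P[...,2]
m=np.zeros((480,640),bool);m[212:292,165:270]=1
mm=m&(z>.05)&(z<.075);X=P[mm];A=np.c_[X[:,:2],np.ones(len(X))];c=np.linalg.lstsq(A,X[:,2],rcond=None)[0];print("lidA slope",c.round(4),rect(P,mm))
P0=cloud("top",np.load("pics/top0.npy"));X=P0[m&(P0[...,2]>.05)&(P0[...,2]<.066)];A=np.c_[X[:,:2],np.ones(len(X))];print(np.linalg.lstsq(A,X[:,2],rcond=None)[0].round(4))
snap("wrist","w15")
E
```

```text
t 29.4 pos [ 0.4868 -0.2935  0.2043] yaw 4.27 down [-0.001  0.001 -1.   ] gap 4.98 F [-0.2  1.1 -0.8]
 turn [-0.04 -0.03 -0.03] rows 1  shift [-4.96 12.75 -5.19] rows 3 each [-1.65  4.25 -1.73]
lidA slope [0.0007 0.0005 0.0569] (array([482. , 311.7]), array([129.9, 191.7]), 2.53, 5014)
[0.001  0.0001 0.0569]
```

View pics/w15.png

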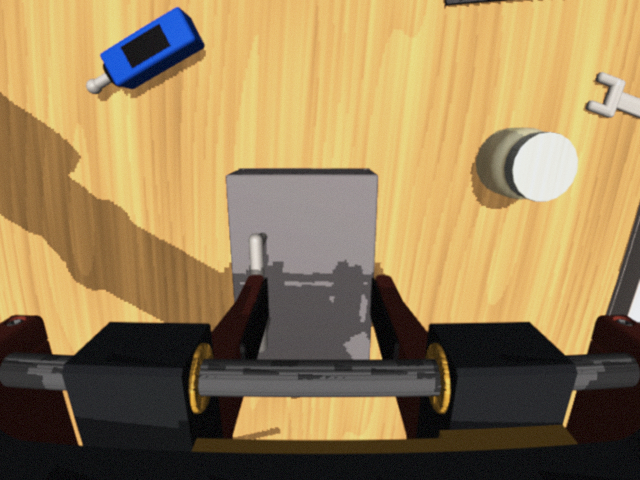

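Lid a is shut, with the same slope as at the start. In the wrist view the handle of case b lies left of the fingers at (257,255). I'll move over it.

Call:
apply_moves([
  [[0, 0, 0, -2.5, 0, -2.6, 5], [0, 0, 0, -2.45, 0, -2.6, 5], [0, 0, 0, 0, 3, 0, 5], [0, 0, 0, 0, 2, 0, 5], [0, 0, 0, 0, 0, 0, 5], [0, 0, 0, 0, 0, 0, 5]],
])

```text
time: 30.25
eef_pos: [0.4423, -0.349, 0.1554]
tool_rot: [-0.707, 0.707, 0.027, -0.027]
wrist_force: [0.4, -0.7, -0.2]
finger_gap: 0.567
```

```bash
python3 - <<'E'
from h import *
plan(.4413,-.349,.0768,4.3)
snap("wrist","w16")
E
```

```text
t 30.25 pos [ 0.4423 -0.349   0.1554] yaw 4.36 down [ 0.001 -0.    -1.   ] gap 4.98 F [ 0.4 -0.7 -0.2]
 turn [0.02 0.06 0.05] rows 1  shift [-0.1   7.86  0.  ] rows 2 each [-0.05  3.93  0.  ]
```

View pics/w16.png

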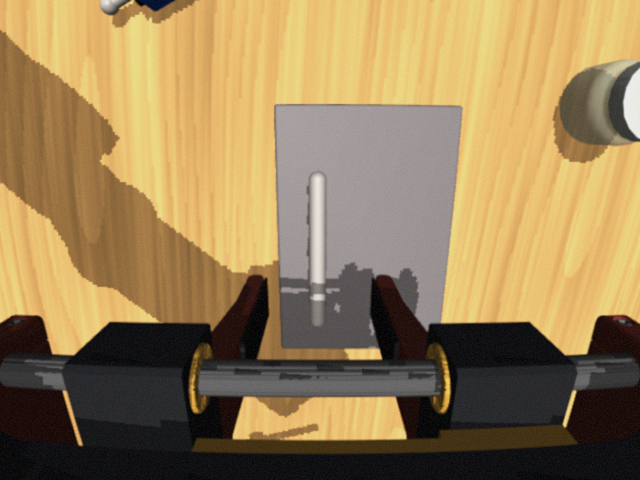

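The handle at (318,245) is midway between the fingers.

Call:
apply_moves([
  [[0, 0, 0, -0.1, 4, 0, 5], [0, 0, 0, 0, 3, 0, 5], [0, 0, 0, 0, 0.9, 0, 5], [0, 0, 0, 0, 0, 0, 5], [0, 0, 0, 0, 0, 0, 0.8], [0, 0, 0, 0, 0, 0, 0.8], [0, 0, 0, 0, 0, 0, 0.8], [0, 0, 0, 0, 0, 0, 0.8], [0, 0, 0, 0, 0, 0, 0.8]],
], newtons=20)

```text
time: 31.42
eef_pos: [0.4411, -0.3496, 0.0758]
tool_rot: [-0.707, 0.707, 0.027, -0.026]
wrist_force: [1.7, -0.0, -0.0]
finger_gap: 0.118
```

```bash
python3 - <<'E'
from h import *
plan()
E
```

```text
t 31.43 pos [ 0.4411 -0.3496  0.0758] yaw 4.3 down [ 0.001 -0.    -1.   ] gap 1.03 F [ 1.7 -0.  -0. ]
 turn [ 0.02 -0.    0.05] rows 1  shift [0. 0. 0.] rows 1 each [0. 0. 0.]
```

Call:
apply_moves([
  [[0, 0, 0, 0.45, -0.85, 0, 0.8], [0, 0, 0, 0.45, -0.82, 0, 0.8], [0, 0, 0, 1.18, -1.5, 0, 0.8], [0, 0, 0, 1.42, -1.25, 0, 0.8], [0, 0, 0, 1.6, -1, 0, 0.8], [0, 0, 0, 1.75, -0.7, 0, 0.8], [0, 0, 0, 1.85, -0.4, 0, 0.8], [0, 0, 0, 1.9, -0.05, 0, 0.8], [0, 0, 0, 1.88, 0.27, 0, 0.8], [0, 0, 0, 1.8, 0.6, 0, 0.8]],
])

```text
time: 32.67
eef_pos: [0.5839, -0.3395, 0.1332]
tool_rot: [-0.706, 0.707, 0.026, -0.026]
wrist_force: [-3.0, -2.6, 1.8]
finger_gap: 0.115
```

```bash
python3 - <<'E'
from h import *
plan()
s,p,d,P=snap("side","s17");s,q,d,P=snap("top","t17")
J=p[100:260,270:430];T=q[180:320,440:600]
cv2.imwrite("pics/s17c.png",np.hstack([cv2.resize(J,(400,400)),cv2.resize(T,(400,350))[:350].copy() if 0 else cv2.resize(T,(400,400))]))
E
```

```text
t 32.67 pos [ 0.5839 -0.3395  0.1332] yaw 4.27 down [ 0.001 -0.001 -1.   ] gap 1.01 F [-3.  -2.6  1.8]
 turn [ 0.06 -0.    0.03] rows 1  shift [0. 0. 0.] rows 1 each [0. 0. 0.]
```

View pics/s17c.png

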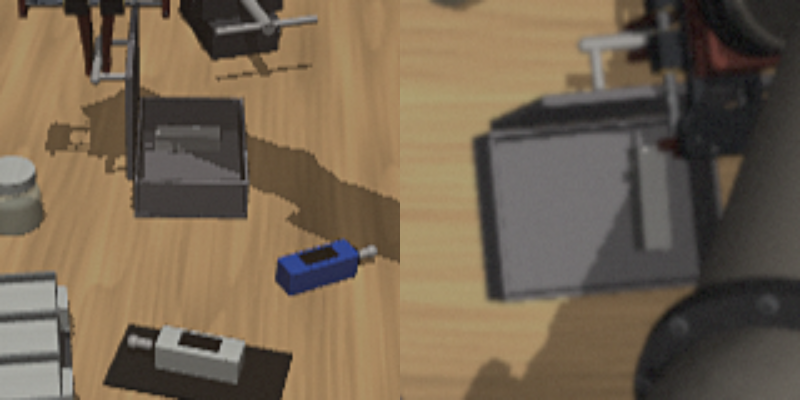

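Lid b stands upright and at least one bar shows, at crop (655,190). Release with a small opening and move up.

Call:
apply_moves([
  [[0, 0, 0, 0, 0, 0, 2.6], [0, 0, 0, 0, 0, 0, 2.6], [0, 0, 0, 0, 0, 0, 2.6], [0, 0, 0, 0, -3, 0, 2.6], [0, 0, 0, 0, -5, 0, 2.6], [0, 0, 0, 0, -5, 0, 2.6], [0, 0, 0, -5.5, 0, 0, 2.6], [0, 0, 0, -5.5, 0, 0, 2.6], [0, 0, 0, -2, 0, 0, 2.6], [0, 0, 0, 0, 0, 0, 2.6]],
])

```text
time: 34.02
eef_pos: [0.4526, -0.3487, 0.2631]
tool_rot: [0.707, -0.706, -0.026, 0.025]
wrist_force: [0.6, -0.6, -0.3]
finger_gap: 0.294
```

```bash
python3 - <<'E'
from h import *
plan()
snap("wrist","w18");s,p,d,P=snap("side","s18");s,q,d,P=snap("top","t18")
J=p[100:260,270:430];T=q[180:320,440:600]
cv2.imwrite("pics/s18c.png",np.hstack([cv2.resize(J,(400,400)),cv2.resize(T,(400,400))]))
E
```

```text
t 34.02 pos [ 0.4526 -0.3487  0.2631] yaw 4.19 down [ 0.001  0.001 -1.   ] gap 2.58 F [ 0.6 -0.6 -0.3]
 turn [-0.04  0.    0.07] rows 1  shift [0. 0. 0.] rows 1 each [0. 0. 0.]
```

View pics/s18c.png

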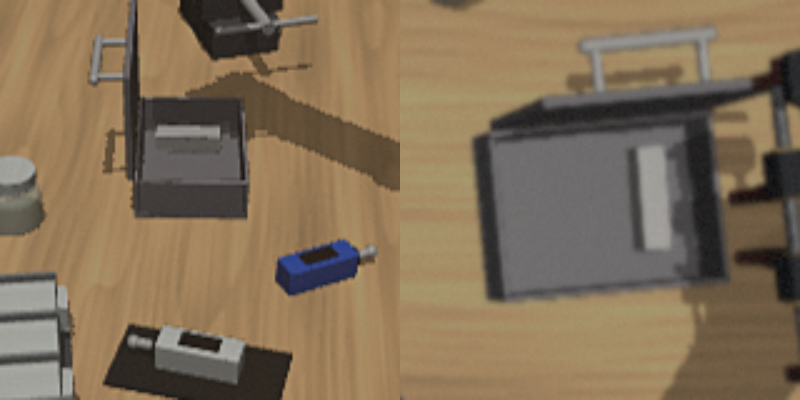

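View pics/w18.png

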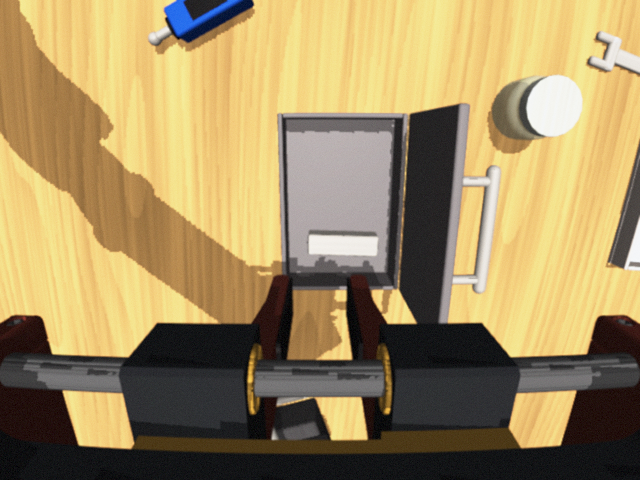

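There's a single bar in case b: wrist view (343,244), with the rest of the floor empty. I'll measure it.

```bash
python3 - <<'E'
from h import *
s=observe();P=cloud("wrist",np.load("pics/w18.npy"),s);z=P[...,2]
m=np.zeros((480,640),bool);m[225:262,295:390]=1
for t in (.018,.022,.025): print("wrist bar",rect(P,m&(z>t)&(z<.036)))
print(np.nanmedian(z[240:248,320:365]))
P=cloud("top",np.load("pics/t18.npy"));z=P[...,2]
m=np.zeros((480,640),bool);m[225:272,690-0 if 0 else 525:566]=1
I=cv2.imread("pics/t18.png");m2=np.zeros_like(m);m2[228:270,533:562]=1
for t in (.018,.022): print("top bar",rect(P,m2&(z>t)&(z<.036)))
# floor level mask extents of case, lid upright x
for l in ("bar0_mid",):
  for c in ("wrist","top"):print(c,[(np.round(r["pixel"]).tolist(),round(r["conf"],2)) for r in boxes_of(l,c)])
E
```

```text
wrist bar (array([ 496.6, -393.8]), array([30.2, 98.5]), 86.76, 1444)
wrist bar (array([ 487.3, -392.9]), array([78.9, 24.2]), 1.98, 1382)
wrist bar (array([ 487.3, -392.9]), array([78.9, 24.2]), 1.98, 1335)
0.027791934910987318
top bar (array([ 487.4, -409.2]), array([81.6, 58.2]), 3.49, 552)
top bar (array([ 487.4, -409.1]), array([81.7, 57.6]), 2.81, 486)
wrist [([343.0, 241.0], 0.9)]
top [([540.0, 251.0], 0.63)]
```

```bash
python3 - <<'E'
from h import *
print(np.round(observe()["qpos"],2)); plan(.483,-.393,.12,92)
E
```

```text
[ 0.02  0.31  0.66  1.79 -0.21  1.11  0.83]
t 34.27 pos [ 0.4549 -0.348   0.2623] yaw 4.41 down [-0. -0. -1.] gap 2.63 F [-0.3  0.9 -0.3]
 turn [-0.000e+00 -8.759e+01 -3.000e-02] rows 9  shift [-4.59 14.23 -2.65] rows 3 each [-1.53  4.74 -0.88]
```

Call:
apply_moves([
  [[0, -9.7, 0, 0, 0, 0, 3.6], [0, -9.7, 0, 0, 0, 0, 3.6], [0, -9.7, 0, 0, 0, 0, 3.6], [0, -9.7, 0, 0, 0, 0, 3.6], [0, -9.7, 0, 0, 0, 0, 3.6], [0, -9.7, 0, 0, 0, 0, 3.6], [0, -9.7, 0, 0, 0, 0, 3.6], [0, -9.7, 0, 0, 0, 0, 3.6], [0, -10, 0, 0, 0, 0, 3.6], [0, 0, 0, 0, 0, 0, 3.6]],
])

```text
time: 35.52
eef_pos: [0.454, -0.3485, 0.2623]
tool_rot: [-0.492, 0.492, 0.508, -0.508]
wrist_force: [0.0, -0.0, 0.0]
finger_gap: 0.407
```

Call:
apply_moves([
  [[0, 0, 0, -2.3, 4, -1.3, 3.6], [0, 0, 0, -2.3, 4, -1.3, 3.6], [0, 0, 0, 0, 4, 0, 3.6], [0, 0, 0, 0, 2.2, 0, 3.6], [0, 0, 0, 0, 0, 0, 3.6], [0, 0, 0, 0, 0, 0, 3.6]],
])

```text
time: 36.28
eef_pos: [0.4815, -0.3942, 0.1215]
tool_rot: [-0.492, 0.493, 0.508, -0.508]
wrist_force: [0.3, 0.3, 0.3]
finger_gap: 0.407
```

```bash
python3 - <<'E'
from h import *
plan(.483,-.393,.0095,92);s,p,d,P=snap("wrist","w19")
print(np.round(observe()["qpos"],2))
E
```

```text
t 36.27 pos [ 0.4815 -0.3942  0.1215] yaw 91.8 down [ 0.001 -0.001 -1.   ] gap 3.57 F [0.3 0.3 0.3]
 turn [ 0.06 -0.2  -0.05] rows 1  shift [ 0.11 11.2  -0.15] rows 3 each [ 0.04  3.73 -0.05]
[ 0.34  0.52  0.34  1.8  -0.22  0.86  2.38]
```

View pics/w19.png

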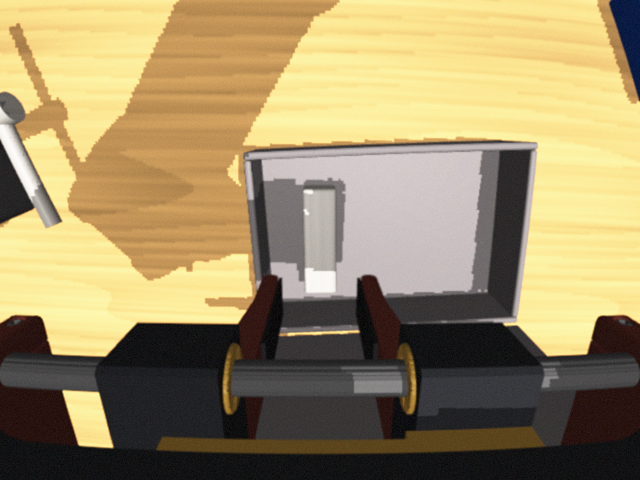

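The bar at (320,240) is centred between the fingers. Descend, grip and lift.

Call:
apply_moves([
  [[0, 0, 0, 0.1, 4, -0.1, 3.6], [0, 0, 0, 0, 4, 0, 3.6], [0, 0, 0, 0, 2, 0, 3.6], [0, 0, 0, 0, 1.1, 0, 3.6], [0, 0, 0, 0, 0, 0, 3.6], [0, 0, 0, 0, 0, 0, 2], [0, 0, 0, 0, 0, 0, 2], [0, 0, 0, 0, 0, 0, 2], [0, 0, 0, 0, 0, 0, 2]],
], newtons=40)

```text
time: 37.45
eef_pos: [0.4824, -0.3934, 0.0108]
tool_rot: [-0.491, 0.492, 0.508, -0.508]
wrist_force: [-0.4, -0.1, 5.8]
finger_gap: 0.268
```

Call:
apply_moves([
  [[0, 0, 0, 0, -2, 0, 2], [0, 0, 0, 0, -4, 0, 2], [0, 0, 0, 0, -4, 0, 2], [0, 0, 0, 0, -4, 0, 2], [0, 0, 0, 0, 0, 0, 2]],
])

```text
time: 38.08
eef_pos: [0.4833, -0.3942, 0.154]
tool_rot: [-0.489, 0.494, 0.509, -0.508]
wrist_force: [0.1, -0.4, -1.6]
finger_gap: 0.27
```

```bash
python3 - <<'E'
from h import *
r=np.radians(11.3);C=np.array([.6235,.0325]);u=np.array([np.cos(r),np.sin(r)]);print(C)
plan(.50,-.03,.16,101.3);s,p,d,P=snap("wrist","w20")
E
```

```text
[0.6235 0.0325]
t 38.08 pos [ 0.4833 -0.3942  0.154 ] yaw 91.86 down [ 0.006 -0.004 -1.   ] gap 2.37 F [ 0.1 -0.4 -1.6]
 turn [ 0.32 -9.44 -0.24] rows 1  shift [35.39 -0.6  -8.77] rows 8 each [ 4.42 -0.07 -1.1 ]
```

View pics/w20.png

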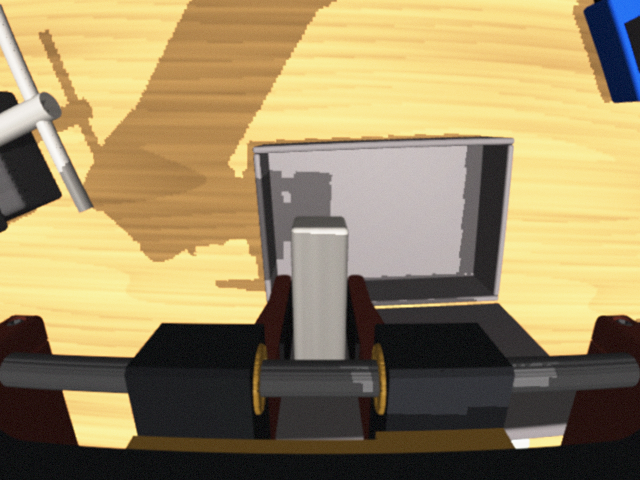

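The bar is gripped and lifted, gap 2.4 cm. Move towards the casting, then look.

Call:
apply_moves([
  [[0, 0, 0, 4, -0.6, 0, 2], [0, 0, 0, 5, 0, -0.4, 2], [0, 0, 0, 5.4, 0, -0.4, 2], [0, 0, 0, 5.4, 0, -0.5, 2], [0, 0, 0, 5.4, 0, -0.5, 2], [0, 0, 0, 5.4, 0, -0.5, 2], [0, 0, 0, 5.4, 0, -0.5, 2], [0, -9.4, 0, 0, 0, 0, 2], [0, 0, 0, 0, 0, 0, 2], [0, 0, 0, 0, 0, 0, 2]],
])

```text
time: 39.38
eef_pos: [0.4972, -0.0329, 0.1551]
tool_rot: [0.45, -0.449, -0.545, 0.546]
wrist_force: [-0.4, -0.0, -1.6]
finger_gap: 0.273
```

```bash
python3 - <<'E'
from h import *
plan(.6187,.0315,.11,101.3);s,p,d,P=snap("wrist","w21");s,q,d,P=snap("side","s21")
cv2.imwrite("pics/w21s.png",np.hstack([cv2.resize(p,(400,300)),cv2.resize(q[130:340,210:490],(400,300))]))
E
```

```text
t 39.38 pos [ 0.4972 -0.0329  0.1551] yaw 101.02 down [-0.001 -0.    -1.   ] gap 2.4 F [-0.4 -0.  -1.6]
 turn [-0.08 -0.28 -0.  ] rows 1  shift [  3.94   4.51 -13.18] rows 3 each [ 1.31  1.5  -4.39]
```

View pics/w21s.png

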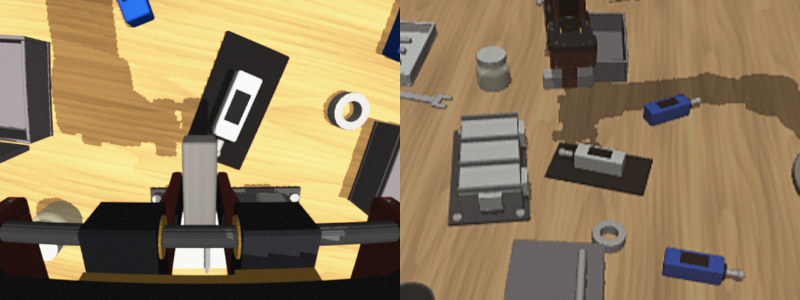

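Call:
apply_moves([
  [[0, -0.28, 0, 1.3, 0, -4.4, 2], [0, 0, 0, 1.3, 0, -4.4, 2], [0, 0, 0, 1.3, 0, -4.4, 2], [0, 0, 0, 0, 3, 0, 2], [0, 0, 0, 0, 3, 0, 2], [0, 0, 0, 0, 0, 0, 2], [0, 0, 0, 0, 0, 0, 2]],
])

```text
time: 40.35
eef_pos: [0.6201, 0.0319, 0.0966]
tool_rot: [-0.447, 0.448, 0.548, -0.547]
wrist_force: [-0.7, -0.1, -1.3]
finger_gap: 0.269
```

```bash
python3 - <<'E'
from h import *
plan(.6187,.0315,.0585,101.3);s,p,d,P=snap("wrist","w22");s,q,d,P=snap("side","s22");s,t,d,P=snap("top","t22")
cv2.imwrite("pics/w22s.png",np.hstack([cv2.resize(q[170:320,210:360],(400,400)),cv2.resize(t[130:250,270:420],(400,400))]))
E
```

```text
t 40.35 pos [0.6201 0.0319 0.0966] yaw 101.48 down [ 0.001 -0.    -1.   ] gap 2.36 F [-0.7 -0.1 -1.3]
 turn [ 0.06  0.18 -0.01] rows 1  shift [-0.01  3.81  0.14] rows 1 each [-0.01  3.81  0.14]
```

View pics/w22s.png

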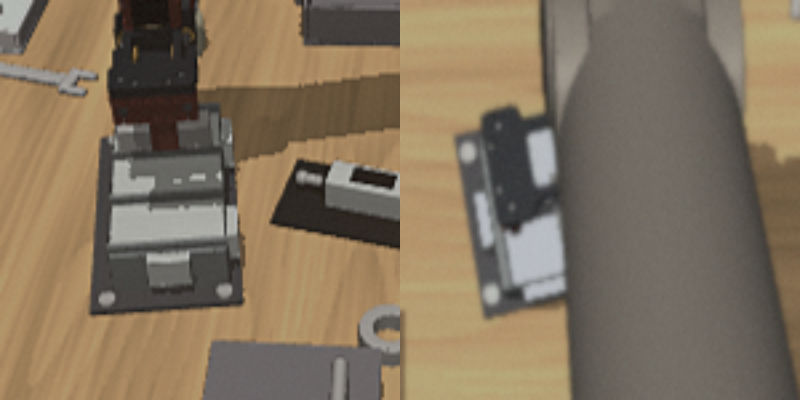

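View pics/w22.png

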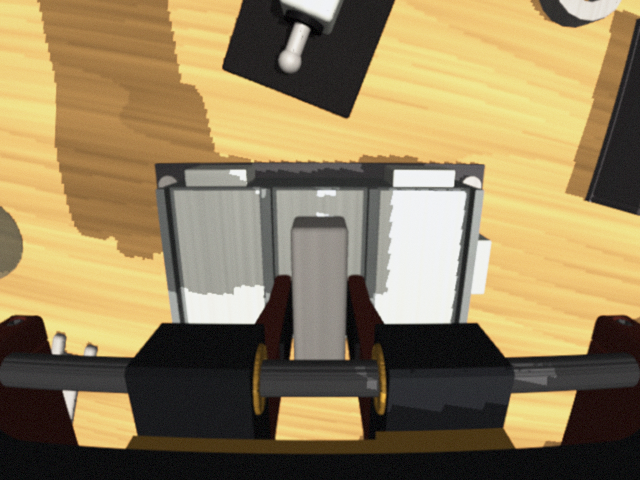

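The bar at (320,290) is centred over the middle bay, whose ribs are at 268 and 370 in the wrist view. Checking the lengthwise fit.

```bash
python3 - <<'E'
from h import *
s=observe();P=cloud("wrist",np.load("pics/w22.npy"),s);z=P[...,2]
r=np.radians(11.3);u=np.array([np.cos(r),np.sin(r)]);l=np.array([-u[1],u[0]])
def ul(m): X=P[m][:,:2]*1000;return (X@u).round(1),(X@l).round(1)
m=np.zeros((480,640),bool);m[205:355,285:355]=1
a,b=ul(m&(z>.09)&(z<.13));print("bar near end u",np.percentile(a,1),"l",np.percentile(b,[3,50,97]),"top z",np.nanmedian(z[240:330,305:335]), np.nanmedian(z[228:238,305:335]))
m[:]=0;m[170:300,280:292]=1;m[170:250,350:360]=1
a,b=ul(m&(z>.042)&(z<.056));print("deck near u",np.percentile(a,1.5),np.nanmedian(z[m&(z>.042)&(z<.056)]))
m[:]=0;m[180:330,160:480]=1
a,b=ul(m&(z>.0555)&(z<.066))
import numpy as np
h,e=np.histogram(b,bins=np.arange(-200,40,2));print([(int(e[i]),int(h[i])) for i in range(len(h)) if h[i]>30])
E
```

```text
bar near end u 576.5 l [-102.2  -90.4  -78.3] top z 0.11467703925211598 0.11451493816893624
deck near u 569.3 0.050437756867881864
[(-184, 108), (-182, 403), (-180, 446), (-178, 310), (-124, 120), (-122, 386), (-120, 343), (-118, 125), (-64, 172), (-62, 356), (-60, 378), (-4, 391), (-2, 436), (0, 350)]
```

Call:
apply_moves([
  [[0, 0, 0, 0, 1.5, -0.2, 2], [0, 0, 0, 0, 1.2, 0, 2], [0, 0, 0, 0, 0.6, 0, 2], [0, 0, 0, 0, 0.4, 0, 2], [0, 0, 0, 0, 0, 0, 2], [0, 0, 0, 0, 0, 0, 2]],
])

```text
time: 41.25
eef_pos: [0.6217, 0.0329, 0.0589]
tool_rot: [-0.447, 0.447, 0.548, -0.548]
wrist_force: [0.5, 0.2, -0.9]
finger_gap: 0.269
```

```bash
python3 - <<'E'
from h import *
plan(z=.057)
E
```

```text
t 41.25 pos [0.6217 0.0329 0.0589] yaw 101.56 down [ 0.001  0.    -1.   ] gap 2.36 F [ 0.5  0.2 -0.9]
 turn [ 0.03  0.   -0.  ] rows 1  shift [0.   0.19 0.  ] rows 1 each [0.   0.19 0.  ]
```

Lower 1.5 mm more, then open gently just enough to free the bar and rise.

Call:
apply_moves([
  [[0, 0, 0, 0, 0.15, 0, 2], [0, 0, 0, 0, 0, 0, 2], [0, 0, 0, 0, 0, 0, 2.6], [0, 0, 0, 0, 0, 0, 2.7], [0, 0, 0, 0, 0, 0, 2.7], [0, 0, 0, 0, -0.5, 0, 2.7], [0, 0, 0, 0, -1, 0, 3], [0, 0, 0, 0, -2.5, 0, 3.5], [0, 0, 0, 0, -4, 0, 3.5], [0, 0, 0, 0, 0, 0, 3.5]],
], newtons=10)

```text
time: 42.5
eef_pos: [0.624, 0.0329, 0.1412]
tool_rot: [-0.446, 0.449, 0.55, -0.546]
wrist_force: [-0.2, 0.2, 0.1]
finger_gap: 0.402
```

```bash
python3 - <<'E'
from h import *
plan(.56,-.05,.25);s,p,d,P=snap("wrist","w23");z=P[...,2]
r=np.radians(11.3);u=np.array([np.cos(r),np.sin(r)]);l=np.array([-u[1],u[0]])
def ul(m): X=P[m][:,:2]*1000;return (X@u).round(1),(X@l).round(1)
m=np.zeros((480,640),bool);m[150:355,270:370]=1
mm=m&(z>.066)&(z<.082);a,b=ul(mm);print("bar u",np.percentile(a,[1,99]),"l",np.percentile(b,[3,97]),rect(P,mm),np.nanmedian(z[mm]))
E
```

```text
t 42.5 pos [0.624  0.0329 0.1412] yaw 101.54 down [ 0.007  0.001 -1.   ] gap 3.53 F [-0.2  0.2  0.1]
 turn [ 0.4   0.   -0.02] rows 1  shift [ -6.84 -10.88   7.93] rows 3 each [-2.28 -3.63  2.64]
bar u [578.  655.7] l [-101.1  -78.7] (array([623.1,  32.9]), array([79.5, 24.1]), 11.63, 4114) 0.07339605725548934
```

View pics/w23.png

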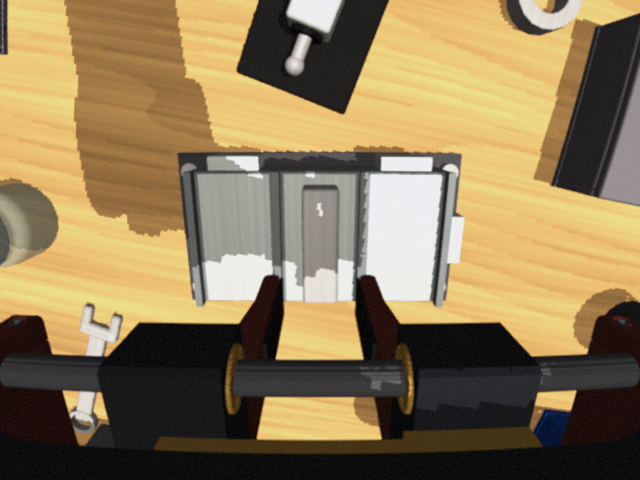

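The bar lies in the middle bay: centre (623,33) against bay middle (623.5,32.5), top at 73 mm. Now I'll go to shut lid b.

Call:
apply_moves([
  [[0, 0, 0, 0, -5, 0, 2.6], [0, 0, 0, 0, -5, 0, 2.6], [0, 0, 0, 0, -3, 0, 2.6], [0, 0, 0, -5, 0, 2, 2.6], [0, 0, 0, -5, 0, 2, 2.6], [0, 0, 0, -5, 0, 2, 2.6], [0, 0, 0, -5, 0, 2, 2.6], [0, 0, 0, -5, 0, 2, 2.6], [0, 0, 0, -5, 0, 1, 2.6], [0, 0, 0, -5, 0, 0, 2.6]],
])

```text
time: 43.8
eef_pos: [0.5827, -0.3337, 0.2663]
tool_rot: [0.448, -0.447, -0.548, 0.548]
wrist_force: [1.3, 0.2, -0.6]
finger_gap: 0.297
```

Call:
apply_moves([
  [[0, 9.7, 0, 0, 0, 0, 2.6], [0, 9.7, 0, 0, 0, 0, 2.6], [0, 9.7, 0, 0, 0, 0, 2.6], [0, 9.7, 0, 0, 0, 0, 2.6], [0, 9.7, 0, 0, 0, 0, 2.6], [0, 9.7, 0, 0, 0, 0, 2.6], [0, 9.7, 0, 0, 0, 0, 2.6], [0, 9.7, 0, 0, 0, 0, 2.6], [0, 9.7, 0, 0, 0, 0, 2.6], [0, 9.7, 0, 0, 0, 0, 2.6]],
])

```text
time: 45.05
eef_pos: [0.5833, -0.3316, 0.2659]
tool_rot: [0.707, -0.706, -0.025, 0.027]
wrist_force: [-0.3, 0.1, -0.2]
finger_gap: 0.298
```

```bash
python3 - <<'E'
from h import *
plan(.5839,-.3395,.25,4.3);s,p,d,P=snap("wrist","w24");s,q,d,P=snap("top","t24")
cv2.imwrite("pics/t24c.png",np.hstack([cv2.resize(p,(400,300)),cv2.resize(q[140:320,400:640],(400,300))]))
E
```

```text
t 45.05 pos [ 0.5833 -0.3316  0.2659] yaw 4.24 down [-0.002  0.001 -1.   ] gap 2.62 F [-0.3  0.1 -0.2]
 turn [-0.06 -0.06 -0.11] rows 1  shift [-0.    1.59 -0.79] rows 1 each [-0.    1.59 -0.79]
```

View pics/t24c.png

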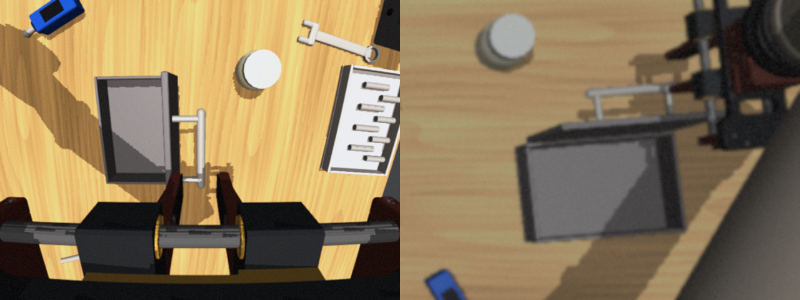

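Case b is now empty. The handle at (200,150) lies between the fingers. Descend and grip.

Call:
apply_moves([
  [[0, 0, 0, 0, 4, -0.8, 2.6], [0, 0, 0, 0, 4, 0, 2.6], [0, 0, 0, 0, 2.5, 0, 2.6], [0, 0, 0, 0, 1.5, 0, 2.6], [0, 0, 0, 0, 1.2, 0, 2.6], [0, 0, 0, 0, 0, 0, 2.6], [0, 0, 0, 0, 0, 0, 0.8], [0, 0, 0, 0, 0, 0, 0.8], [0, 0, 0, 0, 0, 0, 0.8], [0, 0, 0, 0, 0, 0, 0.8]],
], newtons=20)

```text
time: 46.4
eef_pos: [0.5851, -0.3404, 0.1361]
tool_rot: [-0.706, 0.707, 0.029, -0.028]
wrist_force: [0.3, -0.1, 5.0]
finger_gap: 0.117
```

```bash
python3 - <<'E'
from h import *
plan()
E
```

```text
t 46.4 pos [ 0.5851 -0.3404  0.1361] yaw 4.56 down [ 0.002 -0.001 -1.   ] gap 1.03 F [ 0.3 -0.1  5. ]
 turn [ 0.05 -0.    0.09] rows 1  shift [0. 0. 0.] rows 1 each [0. 0. 0.]
```

Call:
apply_moves([
  [[0, 0, 0, -1.8, -0.6, 0, 0.8], [0, 0, 0, -1.88, -0.27, 0, 0.8], [0, 0, 0, -1.9, 0.05, 0, 0.8], [0, 0, 0, -1.85, 0.4, 0, 0.8], [0, 0, 0, -1.75, 0.7, 0, 0.8], [0, 0, 0, -1.6, 1, 0, 0.8], [0, 0, 0, -1.42, 1.25, 0, 0.8], [0, 0, 0, -1.18, 1.5, 0, 0.8], [0, 0, 0, -0.45, 0.82, 0, 0.8], [0, 0, 0, -0.45, 0.85, 0, 0.8]],
])

```text
time: 47.65
eef_pos: [0.4415, -0.3508, 0.0772]
tool_rot: [0.707, -0.706, -0.028, 0.029]
wrist_force: [1.0, 4.8, 2.3]
finger_gap: 0.118
```

Call:
apply_moves([
  [[0, 0, 0, 0, 0.2, 0, 0.8], [0, 0, 0, 0, 0, 0, 0.8]],
])

```text
time: 47.9
eef_pos: [0.4412, -0.3509, 0.0762]
tool_rot: [0.707, -0.706, -0.028, 0.029]
wrist_force: [-3.4, 6.1, 10.9]
finger_gap: 0.117
```

```bash
python3 - <<'E'
from h import *
plan();s,p,d,P=snap("side","s25")
cv2.imwrite("pics/s25c.png",cv2.resize(p[100:260,270:430],(500,500)))
E
```

```text
t 47.9 pos [ 0.4412 -0.3509  0.0762] yaw 4.56 down [-0.002  0.002 -1.   ] gap 1.03 F [-3.4  6.1 10.9]
 turn [-0.13 -0.   -0.08] rows 1  shift [0. 0. 0.] rows 1 each [0. 0. 0.]
```

View pics/s25c.png

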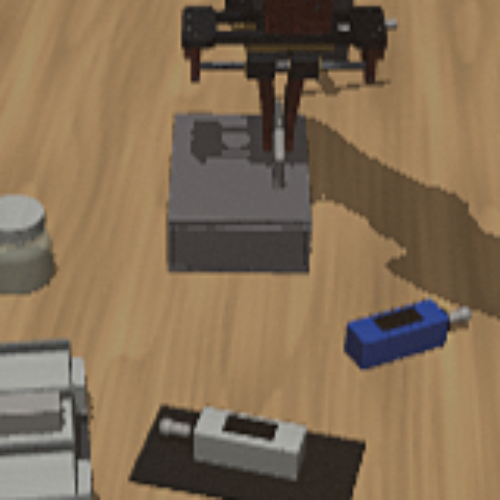

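Lid b looks shut. The probe looks shifted on its mat, so I'll release, rise and check everything.

Call:
apply_moves([
  [[0, 0, 0, 0, 0, 0, 3], [0, 0, 0, 0, 0, 0, 4], [0, 0, 0, 0, 0, 0, 4], [0, 0, 0, 0, -4, 0, 4], [0, 0, 0, 0, -5, 0, 4], [0, 0, 0, 0, -5, 0, 4], [0, 0, 0, 0, -3, 0, 4], [0, 0, 0, 0, 0, 0, 4]],
])

```text
time: 48.95
eef_pos: [0.4432, -0.3525, 0.2484]
tool_rot: [-0.706, 0.707, 0.03, -0.027]
wrist_force: [-0.1, 0.5, 0.8]
finger_gap: 0.453
```

```bash
cat > chk.py <<'E'
from h import *
import sys
tag=sys.argv[1];plan()
s,I,d,P=snap("top","t"+tag);z=P[...,2];v=I.max(-1);s2,J,d2,P2=snap("side","s"+tag)
def box(u0,u1,v0,v1):
    m=np.zeros((480,640),bool);m[v0:v1,u0:u1]=1;return m
m=box(320,400,222,315)
print("probe",rect(P,m&(z>.015)&(z<.05)),"mat",rect(P,m&(v<60)&(z<.012)))
for n,b in dict(A=(165,270,212,292),B=(465,580,210,295)).items():
    mm=box(*b)&(z>.05)&(z<.072);X=P[mm];A=np.c_[X[:,:2],np.ones(len(X))];print(n,rect(P,mm),np.linalg.lstsq(A,X[:,2],rcond=None)[0].round(4))
mm=box(285,405,145,232)&(z>.066);print("bar",rect(P,mm),np.nanmedian(z[mm]))
for n,b in dict(collar=(270,305,265,300),cup=(180,225,145,190),jar=(440,485,145,185)).items():
    print(n,rect(P,box(*b)&(z>.012)))
mm=box(300,390,220,270); z2=P2[...,2]; print("side probe",rect(P2,mm&(z2>.016)&(z2<.05)))
cv2.imwrite("pics/c%s.png"%tag,np.hstack([cv2.resize(I[140:320,270:410],(380,488)),cv2.resize(J[180:330,230:400],(420,488))]))
E
python3 chk.py 26
```

```text
t 48.95 pos [ 0.4432 -0.3525  0.2484] yaw 4.56 down [ 0.004 -0.002 -1.   ] gap 3.98 F [-0.1  0.5  0.8]
 turn [ 0.14 -0.    0.24] rows 1  shift [0. 0. 0.] rows 1 each [0. 0. 0.]
probe (array([457.1,  -1.2]), array([ 32.3, 114.7]), 79.35, 649) mat (array([442. ,   2.2]), array([ 86.2, 165.3]), 80.45, 2048)
A (array([482. , 311.5]), array([129.8, 191.5]), 2.54, 5009) [-0.0004  0.0006  0.0574]
B (array([ 476.2, -347.1]), array([130.6, 192.4]), 4.12, 5260) [-0.0001 -0.0011  0.0573]
bar (array([622.9,  31.7]), array([80.5, 24.2]), 11.45, 420) 0.07294599100092647
collar (array([416.3, 158.8]), array([49.4, 49. ]), 89.69, 299)
cup (array([665.4, 350.3]), array([69.6, 67.6]), 88.84, 659)
jar (array([ 668.9, -226.2]), array([59.6, 62.4]), 88.07, 869)
side probe (array([ 4.564e+02, -3.000e-01]), array([ 38.2, 114.5]), 79.29, 592)
```

View pics/c26.png

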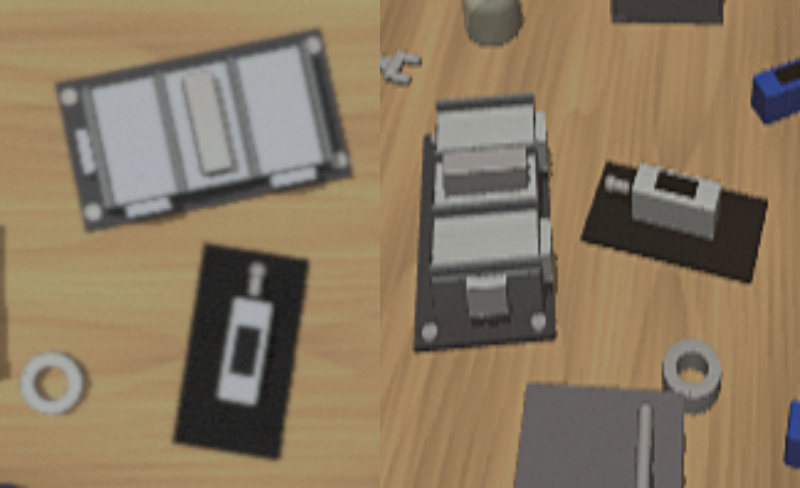

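Everything checks out. The disturbance may still come, so I'll wait briefly and look once more before handing in.

Call:
apply_moves([
  [[0, 0, 0, 0, 0, 0, 4], [0, 0, 0, 0, 0, 0, 4], [0, 0, 0, 0, 0, 0, 4], [0, 0, 0, 0, 0, 0, 4], [0, 0, 0, 0, 0, 0, 4], [0, 0, 0, 0, 0, 0, 4], [0, 0, 0, 0, 0, 0, 4], [0, 0, 0, 0, 0, 0, 4], [0, 0, 0, 0, 0, 0, 4], [0, 0, 0, 0, 0, 0, 4]],
])

```text
time: 50.3
eef_pos: [0.4421, -0.3514, 0.2461]
tool_rot: [0.707, -0.707, -0.028, 0.028]
wrist_force: [-0.2, 0.3, -0.6]
finger_gap: 0.453
```

Call:
apply_moves([
  [[0, 0, 0, 0, 0, 0, 4], [0, 0, 0, 0, 0, 0, 4], [0, 0, 0, 0, 0, 0, 4], [0, 0, 0, 0, 0, 0, 4], [0, 0, 0, 0, 0, 0, 4], [0, 0, 0, 0, 0, 0, 4], [0, 0, 0, 0, 0, 0, 4], [0, 0, 0, 0, 0, 0, 4], [0, 0, 0, 0, 0, 0, 4], [0, 0, 0, 0, 0, 0, 4]],
])

```text
time: 51.55
eef_pos: [0.4421, -0.3514, 0.2461]
tool_rot: [0.707, -0.707, -0.028, 0.028]
wrist_force: [0.1, 0.1, -0.4]
finger_gap: 0.453
```

```bash
python3 chk.py 27
```

```text
t 51.55 pos [ 0.4421 -0.3514  0.2461] yaw 4.56 down [ 0.  0. -1.] gap 3.98 F [ 0.1  0.1 -0.4]
 turn [-0.  0.  0.] rows 1  shift [0. 0. 0.] rows 1 each [0. 0. 0.]
probe (array([457.1,  -1.3]), array([ 32.3, 114.7]), 79.35, 645) mat (array([442.,   2.]), array([ 86.6, 165.2]), 80.59, 2043)
A (array([482. , 311.4]), array([129.7, 191.4]), 2.54, 5006) [0.0006 0.0003 0.057 ]
B (array([ 476.3, -346.7]), array([130.6, 191.1]), 4.1, 5262) [ 0.0001 -0.0008  0.0573]
bar (array([622.6,  31.8]), array([80.1, 24.5]), 11.91, 420) 0.07278923363185646
collar (array([416.2, 158.9]), array([49.3, 49. ]), 89.59, 300)
cup (array([664.8, 350.7]), array([67.2, 69.9]), 0.04, 655)
jar (array([ 668.6, -226.2]), array([61.6, 60.3]), 0.82, 870)
side probe (array([456.7,   0.6]), array([ 35.8, 114.2]), 78.32, 588)
```

```bash
python3 -c "
from cell import *
print(hand_in())"
```

```text
the job is handed in; nothing more can be done
None
```

The job is finished and handed in at about 51.6 s. My last checks showed every end condition met, but `hand_in` gives no verdict.

- **Pads:** I touched pad a, then pad b, then pad c, square on, at about 2.1, 2.7 and 1.8 N by the wrist sensor. That sensor is noisy by several tenths of a newton, and each touch was held for more than 0.5 s.
- **Cases:** Case a held round discs, so I shut it again. Case b held a single bar, and it was empty once I took that out.
- **Bar:** It lies flat in the middle bay, about 1 mm from the bay's middle and within 1° of its length.
- **Probe and lids:** The probe lies about 1 mm from the mat's middle. Both lids are flat within the measuring noise.
- **Bystanders:** The collar, cup and jar are where they started, within about 1 mm.

No check failed. I saw neither the knock to the probe nor a slackened grip.

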